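# Press a cabochon into its bezel and hold it under the sprung jig

### The job

Take the turquoise stone from the pocket tray and set it, dome up, fully down in the brass cup in the middle of the jig; lower it in, do not drop it. Then pick up the round wooden presser by its neck, seat it upright in the sprung ring over the stone, and push it down so that the ring sinks and the rubber foot bears firmly on the stone without forcing it. Keep it pressed for at least two seconds while the glue grabs and finish still holding it pressed down; do not disturb the other stones or anything else on the bench.

Things in the scene. Friction and masses are not known exactly. Their poses are not given: they have to be found in the camera images.
- turquoise_mid (a point): The turquoise-blue stone: a bullet-shaped cabochon, flat round base, 20 mm across and 14 mm high; its sides are upright to 9 mm above the base, then round over into a dome. About 11 g. Point on its axis, 7 mm above the base; z up out of the dome. At the start it stands dome up in a pocket of the tray, its base 3 mm below the tray's top face.
- cup (a point): Centre of the floor of the brass bezel cup in the middle of the jig, 37 mm above the bench; z up. The cup is 24 mm across inside, 29 mm outside, its rim 3 mm above its floor; it stands on a 44 mm brass concho on a pillar. Reached from straight above through the open sprung ring.
- jig: The jig, fixed to the bench: round grey base plate 168 mm across and 12 mm thick (origin under its centre, z up), with three upright guide posts, caps 13 mm across, on a 70 mm radius, reaching 84 mm above the bench. In the middle the cup; above it the sprung ring on the three posts.
- ring_mid (a point): Centre of the jig's aluminium centring ring, straight over the cup, at mid-height of its 12 mm round bar; z up. The ring is 100 mm inside, 124 mm outside. Unloaded, the point is 68.5 mm above the bench, 31.5 mm above the cup's floor. The ring only moves straight up and down.
- spring_ring (a joint): How far the sprung ring is pressed down, in m: 0 = up (it stays there even under the presser's own weight), 0.014 = hard stop. The springs push up with about 7.5 N at 0 and 12.5 N at 0.010; the ring itself weighs 1.5 N.
- presser_neck (a point): Presser: turned beech, shaped like a round flask, 109 mm tall, about 0.35 kg, with an upright neck to hold it by. Point on its axis half-way up the neck, 78 mm above the underside of its foot; z up. Neck 30 mm across from 58 to 98 mm above the foot; a 38 mm lip above (to 109 mm); below, a nearly flat shoulder at 54 to 56 mm, 68 mm across. It starts upright on a 5 mm cork mat.
- presser_foot (a point): Centre of the underside of the presser's foot, a 28 mm black rubber disc that gives up to 3.5 mm (from about 4.5 N, then 3 N per mm). The point does not move with this give. With the turquoise stone in the cup the foot meets the top of the dome when the ring is down by 10 mm.
- presser_belly (a point): Centre of the presser's belly, 24 mm above the foot, where it is widest (116 mm). Below, the belly is a 45 degree cone, 92 mm across at 6 mm above the foot and 112 mm at 16 mm, that centres itself in the sprung ring: resting there, the foot is 7.5 mm below ring_mid.
- tray: Dark wooden pocket tray, 164 x 112 x 12 mm, fixed; origin at the centre of its underside, x along its long side, z up. Six round pockets, 25 mm across and 3 mm deep, at x = -52, 0, 52 mm and y = -26, 26 mm; three of them hold a stone and three are empty.
- onyx_mid (a point): Black stone of the same shape and size in another pocket of the tray; not wanted. Point 7 mm above its base.
- amber_mid (a point): Amber-orange stone of the same shape and size in another pocket; not wanted. Point 7 mm above its base.
- beeswax: Yellow puck of beeswax, 44 mm across, 16 mm high; origin under its centre.
- glue_jar: White jar with black lid, 60 mm across, 75 mm high; origin under its centre.
- dye_bottle: Burgundy bottle with black cap, 44 mm across, 105 mm high; origin under its centre.
- thread: Spool of burgundy thread standing upright, 40 mm across, 56 mm high; origin under its centre.
- mallet: Mallet with white head lying on its side, 255 mm long along its x (handle towards -x), 52 mm high; origin on the bench near the head.
- slicker: Small dark wooden edge slicker lying flat, 122 mm long along its x, 20 mm high; origin on the bench under its middle.
Not all that is in view belongs to the job. There is more than one size of the part that bears presser_neck; the job needs the largest.

How it is judged:
On the way, in this order (a step that is already met when the one before it is completed fails the run):
1. the turquoise stone sits in the cup, dome up, and has been let go (horizontal distance between turquoise_mid and cup below 0.0035 m and z of turquoise_mid in the frame of cup between 0.005 and 0.009 m and angle between turquoise_mid's own z axis and vertical below 0.15 rad and contact force between the fingers and turquoise below 0.05 N and linear speed of turquoise below 0.02 m/s), for 0.2 s.
2. the presser is held pressed down through the ring onto the stone for two seconds (horizontal distance between turquoise_mid and cup below 0.0035 m and z of turquoise_mid in the frame of cup between 0.005 and 0.009 m and angle between turquoise_mid's own z axis and vertical below 0.15 rad and value of joint spring_ring above 0.0085 m and contact force between presser and turquoise above 3 N and angle between presser_neck's own z axis and vertical below 0.1 rad and horizontal distance between presser_neck and cup below 0.008 m and contact force between the fingers and presser above 2 N), for 2 s.
At the end, for the whole second after the job is handed in: Stone in the cup (3.5 mm off-axis, 2 mm in height, 0.15 rad); presser upright (0.1 rad) within 8 mm of the cup's axis, the fingers on it with over 2 N; ring down over 8.5 mm; presser on the stone with over 3 N; for 2 s and still at the end (all of step 2); the arm keeps its last pose, push and grip.
It fails at once if the turquoise stone falls freely (it was dropped) (linear speed of turquoise above 0.45 m/s and contact force between the fingers and turquoise below 0.01 N).
It fails at once if the stone is forced: pressed with more than 45 N (contact force between presser and turquoise above 45 N).
It fails at once if another stone or a bystander is shifted by more than 15 mm (distance of any of onyx_mid, amber_mid, beeswax, glue_jar, dye_bottle, thread, mallet, slicker from where it was at the start of the episode above 0.015 m).
It also fails if it takes over 72 s, if anything falls off the work surface, if the arm or the gripper's body presses on something with over 40 N, if the wrist force passes 120 N, or if a joint passes its speed limit or range.

### The arm

A 6-joint arm with a two-finger parallel gripper is mounted at the origin on the work surface. World frame = base frame: x ahead of the robot, y to its left, z up, the work surface at z = 0. Lengths are in m, angles in rad, forces in N, time in s.
With the tool pointing down it reaches from about 0.375 to 0.9 m from the base axis. Payload 3.1 kg.
Tool frame: the origin (TCP) lies at the very end of the fingers, on their centre line; the grasp point (between the pads) lies 19 mm behind it; z points along the fingers, y is the direction in which the jaws open and shut (so a half turn about z gives the same grasp; the last joint's range is limited). The gripper opens to 85 mm and grips with 20 to 120 N. Pads are 22 mm wide; open, the fingers measure 114 mm over their backs; the gripper's body (76 mm by 85 mm) begins 54 mm behind the grasp point. The pads swing forward as they close: fully open they stand 13 mm farther back than shut.
Start: joints at [1.151, 0.527, 1.433, -0, 1.181, -0.178], TCP at [0.149, 0.607, 0.231] pointing down, gripper open.
Joint ranges: [-3.08, 3.08], [-0.75, 2.2], [0.22, 2.44], [-1.43, 4.57], [0, 2.65], [-2.85, 2.85]. Speed limits (rad/s): [2.79, 2.79, 3.14, 3.14, 3.14, 3.14].

### API

Orientations are given as a unit quaternion [x, y, z, w].
In Python, from station import * gives the robot as it stands.
- The arm moves only by the tool jog_arm, never from a script. Its argument "motion" is a list of rows, each a list of 5 numbers: the shift along the world's x, y, z in cm, then the turn about the world's z in degrees, then the closure in counts, from 0 (fully open) to 255 (shut). In form: [[tx, ty, tz, yaw, jaw], ...]. A call has 1 to 10 rows; each row shifts and turns the pose as measured when the row begins; what a row does not reach is not made up. A row lasts 1/12 s, in which the tool goes at most 41.7 mm and 7.16 degrees, less where a joint would pass 70% of its speed; a pose out of reach is approached as far as the arm can. A call with a gripper value outside its range is refused whole. The fingers move at their own pace and stop on an object; "squeeze" is the grip in N (left out, the last holds). Time passes only in rows, so rows that do not move let the fingers close. It gives the time, the measured TCP pose, the force and the opening at its end, in the units of the state.
- sense(): the state, without advancing time (a new reading comes with each control period).
- snapshot(name): name is "scene" or "side" or "wrist"; returns a dict with "img" (384x512x3 uint8, red, green, blue), "depth" (384x512 float32, m along the optical axis (not along the pixel's ray), 0 where there is no reading), "intrinsics" (3x3 intrinsics, pixels), "dist_coeffs" ([k1, k2, p1, p2, k3] as OpenCV has them; the pictures are not rectified), "eye" and "attitude" of the camera in the world. Camera axes: x right, y down, z forward; pixel columns grow to the right and rows downward; lengths in m; the calibration is good to about 2 mm. A picture is of the moment at which its call begins.
- sign_off(): hands the job in, once; it reports no verdict.
The state is a dict: "t": time; "q": joint angles; "qd": joint speeds; "tau": joint torques, N m; "tcp_pos": TCP position; "tool_rot": TCP orientation; "force": force on the tool from outside, world axes, zero at the start; "ft_torque": the same for the moment, N m; "finger_gap": opening from 0.0 (shut) to 1.0 (fully open).
Only numpy, scipy, OpenCV 4.12 (cv2) and the standard library are available. Lean on these libraries where they do the work, as an engineer would, in place of code of your own. Each camera call takes 0.05 s, during which the arm holds its last target.

## Working session

There is one attempt and no reset: what is moved stays moved. The work goes in short steps, Python scripts to look and compute and a tool call to move; the robot and the scene stay as the last step left them, time stands still between calls to the robot, and variables do not carry over. Pictures are saved under pics/ and viewed, and the job is handed in when it is done.

Besides the shell and the picture viewer there is one more tool, called after "Request:" as name(argument=value, ...), one argument or row to a line, values as JSON. jog_arm: Moves the arm, as the interface text tells. Its arguments: {"type":"object","properties":{"motion":{"type":"array","items":{"type":"array","items":{"type":"number"}}},"squeeze":{"type":"number"}},"required":["motion"]}

```bash
mkdir -p pics; ls
python3 - <<'E'
from station import *
import cv2
s=sense(); print(s)
for n in ["scene","side","wrist"]:
    d=snapshot(n); cv2.imwrite(f"pics/{n}0.png",cv2.resize(d["img"][:,:,::-1],(800,600)))
    print(n,d["intrinsics"],d["dist_coeffs"],d["eye"],d["attitude"])
E
```

```text
pics
{'t': 0.0, 'q': array([ 1.15147925e+00,  5.28490010e-01,  1.43394154e+00, -1.14217722e-05,
        1.18138182e+00, -1.78465129e-01]), 'qd': array([-0.00029819, -0.00032088, -0.00034666, -0.0005653 ,  0.00031831,
       -0.00110615]), 'tau': array([-1.70390187e-03, -4.42355955e+01, -1.78022522e+01, -4.00505342e-04,
        8.49107048e-03,  2.48332746e-06]), 'tcp_pos': array([0.14873105, 0.6062899 , 0.23030649]), 'tool_rot': array([ 1.20132876e-01,  9.92757201e-01, -1.06268138e-03, -3.21909242e-04]), 'force': array([0.374708  , 0.06121179, 0.21430686]), 'ft_torque': array([ 0.02030739,  0.02536496, -0.03275538]), 'finger_gap': 1.0067531029544257}
scene [[419.17351932   0.         257.52715774]
 [  0.         419.17351932 187.40764481]
 [  0.           0.           1.        ]] [-0.07544053  0.          0.          0.          0.        ] [ 1.05485397 -0.53020603  0.86193094] [ 0.87349154  0.32826168 -0.12437967 -0.33732255]
side [[396.6567167    0.         254.03998336]
 [  0.         396.6567167  196.32924547]
 [  0.           0.           1.        ]] [-0.0810265  0.         0.         0.         0.       ] [ 0.35892613 -0.92039603  0.77507318] [ 0.88222309 -0.11635755  0.05567819 -0.45281705]
wrist [[300.84474533   0.         252.32363541]
 [  0.         300.84474533 194.12917102]
 [  0.           0.           1.        ]] [-0.06917604  0.          0.          0.          0.        ] [0.0799838  0.62215415 0.37338215] [0.77934094 0.61084881 0.0859276  0.11003575]
```

View pics/scene0.png

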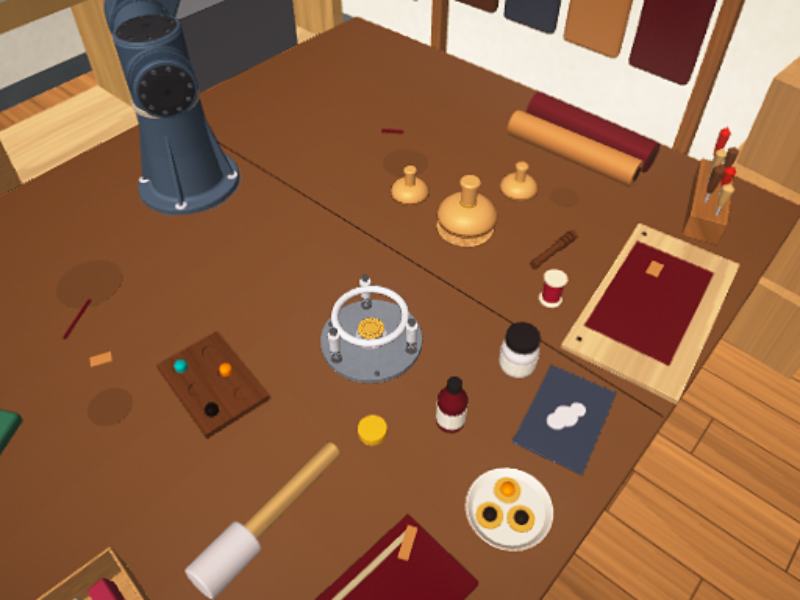

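View pics/side0.png

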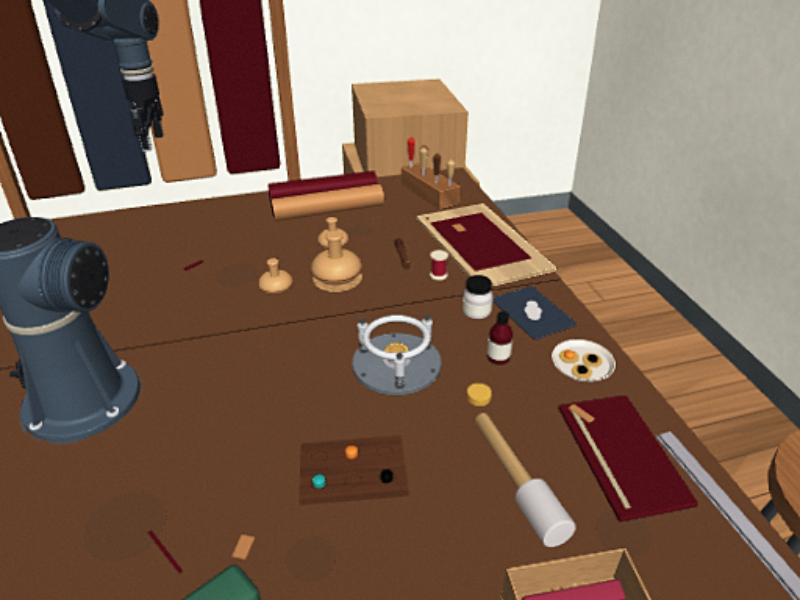

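View pics/wrist0.png

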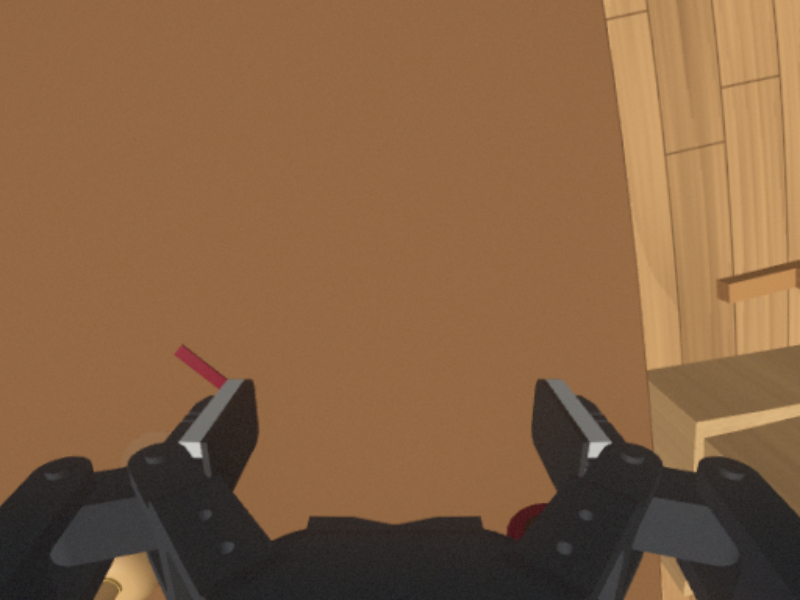

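Scene view (800×600): the turquoise stone is at (180,366), amber at (225,370) and onyx at (211,409). The ring is at (370,317) with the cup at (371,329). There are three pressers: (467,212) on the cork mat, (410,187) and (519,182). The first is the largest and the only one on a mat. Next I'll measure from depth.

```bash
cat > h.py <<'E'
from station import *
import numpy as np, cv2
from scipy.spatial.transform import Rotation as R
def cloud(d):
    K=d["intrinsics"];h,w=d["depth"].shape
    u,v=np.meshgrid(np.arange(w),np.arange(h))
    p=cv2.undistortPoints(np.stack([u,v],-1).reshape(-1,1,2).astype(np.float64),K,np.array(d["dist_coeffs"])).reshape(h,w,2)
    z=d["depth"]; P=np.dstack([p[...,0]*z,p[...,1]*z,z])
    W=P@R.from_quat(d["attitude"]).as_matrix().T+d["eye"]
    W[z<=0]=np.nan
    return W
def circ(xy):
    A=np.c_[2*xy,np.ones(len(xy))];s=np.linalg.lstsq(A,(xy**2).sum(1),rcond=None)[0]
    return s[:2],np.sqrt(s[2]+s[0]**2+s[1]**2)
def circ_r(xy,n=4):
    for _ in range(n):
        c,r=circ(xy);e=abs(np.hypot(*(xy-c).T)-r);xy=xy[e<=np.percentile(e,85)]
    return c,r
E
python3 - <<'E'
from h import *
for n in ["scene","side"]:
    d=snapshot(n);W=cloud(d);img=d["img"].astype(int)
    hsv=cv2.cvtColor(d["img"],cv2.COLOR_RGB2HSV).astype(int)
    # bench z check
    k=(abs(W[...,2])<.02)&(W[...,0]>.2)&(W[...,0]<.6); print(n,"bench z",np.median(W[...,2][k]))
    x0,y0=(90,225) if n=="scene" else (185,270)
    roi=np.zeros(hsv.shape[:2],bool)
    if n=="scene": roi[205:285,95:180]=1
    else: roi[275:325,185:265]=1
    for nm,lo,hi in [("turq",80,95),("amber",12,20)]:
        m=roi&(hsv[...,0]>=lo)&(hsv[...,0]<=hi)&(hsv[...,1]>(120 if nm=="turq" else 225))&(hsv[...,2]>100)
        P=W[m];print(nm,m.sum(),np.nanmean(P,0),np.nanmax(P[:,2]))
    m=roi&(hsv[...,2]<30); P=W[m]; print("onyx",m.sum(),np.nanmedian(P,0))
    np.save(f"pics/{n}.npy",W)
    # ring: z 0.066..0.076 in jig roi
    roi=np.zeros(hsv.shape[:2],bool)
    if n=="scene": roi[170:250,200:275]=1
    else: roi[195:255,220:285]=1
    m=roi&(W[...,2]>.072)&(W[...,2]<.077)&(hsv[...,1]<60); P=W[m]; print("ringtop",m.sum(),circ_r(P[:,:2]),P[:,2].max())
    # presser: z bands
    for nm,(cx,cy) in dict(big=((467,212) if n=="scene" else (336,265)),a=((410,187) if n=="scene" else (275,276)),b=((519,182) if n=="scene" else (332,237))).items():
        c=np.array([cx,cy])/1.5625;roi=np.zeros(hsv.shape[:2],bool);roi[int(c[1])-28:int(c[1])+25,int(c[0])-22:int(c[0])+22]=1
        P=W[roi&(W[...,2]>.01)];zt=np.nanmax(P[:,2]); Q=P[P[:,2]>zt-.004]; print(nm,"top",zt,Q.mean(0),(np.min(Q,0)+np.max(Q,0))[:2]/2,np.ptp(Q,0))
        for lo,hi in [(.075,.1),(.02,.04)]:
            Q=P[(P[:,2]>lo)&(P[:,2]<hi)]
            if len(Q)>15: print("  band",lo,circ_r(Q[:,:2],2),len(Q))
E
```

```text
scene bench z 0.001792677869050241
turq 47 [ 0.39353434 -0.30420823  0.02137337] 0.027676171196133637
amber 65 [ 0.45287222 -0.25994432  0.01963224] 0.025937835821732036
onyx 46 [ 0.49848612 -0.32100317  0.02248482]
ringtop 501 (array([ 0.57984912, -0.05929094]), np.float64(0.056373417577217845)) 0.0769814155100117
big top 0.12004939959389072 [0.52291325 0.27041986 0.11714143] [0.52215685 0.27075184] [0.02659825 0.03295888 0.00390905]
  band 0.075 (array([0.52358592, 0.27111923]), np.float64(0.01406296737404509)) 71
  band 0.02 (array([0.52259444, 0.27243167]), np.float64(0.05674192640371615)) 179
a top 0.07786353775982746 [0.38535857 0.26422217 0.07537204] [0.38467919 0.26576145] [0.02198561 0.02281197 0.00392167]
  band 0.02 (array([0.41663414, 0.24599322]), np.float64(0.037842804861500545)) 290
b top 0.07783069136133913 [0.54227798 0.42353444 0.07580295] [0.54188104 0.42312604] [0.02315689 0.02343314 0.00378724]
  band 0.075 (array([0.54282702, 0.42402659]), np.float64(0.008751631678830737)) 22
  band 0.02 (array([0.50843714, 0.48173033]), np.float64(0.09085959509451236)) 354
side bench z 0.00017529642435831772
turq 55 [ 0.39279597 -0.30709833  0.02014469] 0.025054366588889376<stdin>:13: RuntimeWarning: Mean of empty slice
Traceback (most recent call last):
ValueError: zero-size array to reduction operation fmax which has no identity
```

Run:
```python
from h import *
for n in ["scene","side"]:
    d=snapshot(n);W=cloud(d)
    hsv=cv2.cvtColor(d["img"],cv2.COLOR_RGB2HSV).astype(int)
    roi=np.zeros(hsv.shape[:2],bool)
    if n=="scene": roi[170:250,200:275]=1
    else: roi[195:255,220:285]=1
    for zl,zh in [(.072,.078),(.066,.072)]:
        m=roi&(W[...,2]>zl)&(W[...,2]<zh); P=W[m]
        c=np.median(P[:,:2],0); print("ringtop",m.sum(),circ_r(P[:,:2]))
    m=roi&(hsv[...,0]>18)&(hsv[...,0]<30)&(hsv[...,1]>130)&(W[...,2]>.03)&(W[...,2]<.05);print("brass",m.sum(),np.mean(W[m],0),W[m].min(0),W[m].max(0))
    m=roi&(W[...,2]>.009)&(W[...,2]<.016)&(np.hypot(W[...,0]-.58,W[...,1]+.06)<.1); c,r=cv2.minEnclosingCircle(W[m][:,:2].astype(np.float32)); print("base",c,r)
    if n=="side":
        c=np.array((336,265))/1.5625
        roi=np.zeros(hsv.shape[:2],bool);roi[int(c[1])-28:int(c[1])+25,int(c[0])-22:int(c[0])+22]=1
        P=W[roi&(W[...,2]>.01)&(W[...,1]<.33)];zt=np.nanmax(P[:,2]); Q=P[P[:,2]>zt-.004]; print("top",zt,Q.mean(0),(np.min(Q,0)+np.max(Q,0))[:2]/2,np.ptp(Q,0))
        for lo,hi in [(.075,.1),(.02,.04)]:
            Q=P[(P[:,2]>lo)&(P[:,2]<hi)];print("  band",lo,circ_r(Q[:,:2],2),len(Q))
d=snapshot("scene");i=d["img"][100:160,240:350,::-1];j=d["img"][205:285,95:175,::-1]
cv2.imwrite("pics/crop.png",np.hstack([cv2.resize(i,(480,400)),cv2.resize(j,(320,400))]))
```

```text
ringtop 535 (array([ 0.57991115, -0.05937375]), np.float64(0.0562576221036767))
ringtop 143 (array([ 0.58257896, -0.06090947]), np.float64(0.05596931039330016))
brass 145 [ 0.57866213 -0.05848597  0.03912048] [ 0.55957081 -0.07795715  0.03477296] [ 0.59875012 -0.03726168  0.04420991]
base (0.5784209966659546, -0.05813654139637947) 0.08467283099889755
ringtop 276 (array([ 0.58015617, -0.06035992]), np.float64(0.056490155143785206))
ringtop 191 (array([ 0.57932253, -0.06336857]), np.float64(0.05615834410536138))
brass 57 [ 0.58137201 -0.0524615   0.03759687] [ 0.56057257 -0.06733384  0.03361847] [ 0.59936362 -0.03938173  0.04292749]
base (0.5799964666366577, -0.05858916416764259) 0.08612886816263199
top 0.11659788835435247 [0.52711848 0.26942232 0.1144745 ] [0.52665759 0.26745759] [0.02822978 0.03404893 0.00383453]
  band 0.075 (array([0.52592787, 0.26861145]), np.float64(0.013386986196136189)) 56
  band 0.02 (array([0.52580517, 0.27128053]), np.float64(0.056105506970939086)) 166
```

View pics/crop.png

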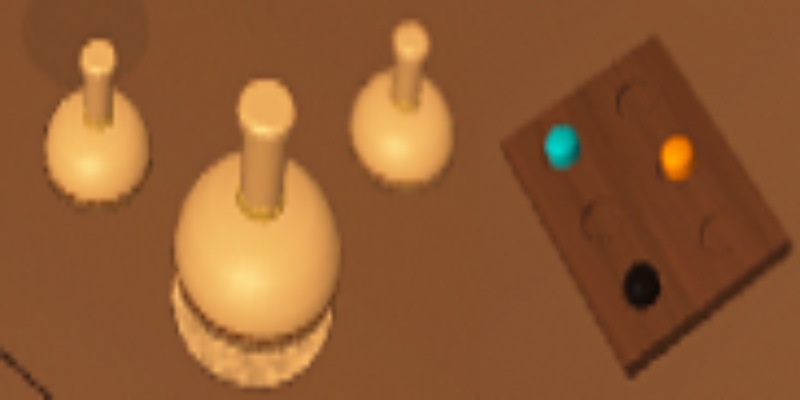

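The crop confirms it: the big presser, at crop (260,230) on the cork mat, is the largest of the three. The turquoise stone, at crop (562,146), sits apart from amber (677,158) and onyx (642,286). I'm moving the arm round now.

Request:
jog_arm(
  motion=[
    [2.7,-2.5,0,-7,90],
    [2.7,-2.5,0,-7,90],
    [2.7,-2.5,0,-7,90],
    [2.7,-2.5,0,-7,90],
    [2.7,-2.5,0,-7,90],
    [2.7,-2.5,0,-7,90],
    [2.7,-2.5,0,-7,90],
    [2.7,-2.5,0,-7,90],
    [2.7,-2.5,0,-7,90],
    [2.7,-2.5,0,-7,90],
  ],
  squeeze=30,
)

```text
t: 1.23
tcp_pos: [0.4222, 0.3516, 0.2324]
tool_rot: [0.677, 0.736, 0.004, 0.001]
force: [-1.0, 0.8, -0.3]
finger_gap: 0.646
```

Request:
jog_arm(
  motion=[
    [0.4,-4,0,-1.5,110],
    [0.4,-4,0,-1.5,110],
    [0.4,-4,0,-1.5,110],
    [0.4,-4,0,-1.5,110],
    [0.4,-4,0,-1.5,110],
    [0.4,-4,0,-1.5,110],
    [0.4,-4,0,-1.5,110],
    [0.4,-4,0,-1.5,110],
    [0.4,-4,0,-1.5,110],
    [0,-4,0,-1.5,110],
  ],
)

```text
t: 2.07
tcp_pos: [0.4675, -0.0619, 0.2356]
tool_rot: [0.772, 0.635, 0.011, 0.008]
force: [0.9, 0.7, -0.2]
finger_gap: 0.568
```

Request:
jog_arm(
  motion=[
    [-0.7,-3.5,-0.5,0,110],
    [-0.7,-3.5,-0.5,0,110],
    [-0.7,-3.5,-0.5,0,110],
    [-1,-3.5,-0.5,0,110],
    [-1,-3.5,-0.5,0,110],
    [-1,-3.5,-0.5,0,110],
    [-1,-2,-0.5,0,110],
    [0,0,0,0,110],
    [0,0,0,0,110],
  ],
)

```text
t: 2.82
tcp_pos: [0.4051, -0.3161, 0.2022]
tool_rot: [0.776, 0.63, 0.012, 0.016]
force: [-0.1, -0.5, 0.8]
finger_gap: 0.568
```

Run:
```python
from h import *
s=sense(); print(s["tcp_pos"],s["tool_rot"],s["finger_gap"],s["q"])
d=snapshot("wrist"); cv2.imwrite("pics/w1.png",cv2.resize(d["img"][:,:,::-1],(800,600))); np.savez("pics/w1.npz",**d)
```

```text
[ 0.40514233 -0.31614912  0.20215998] [0.77647584 0.62983185 0.01198263 0.01592252] 0.5683554311460367 [-0.89464198  0.40620545  1.76608708  0.02993343  0.93778905 -0.70416955]
```

View pics/w1.png

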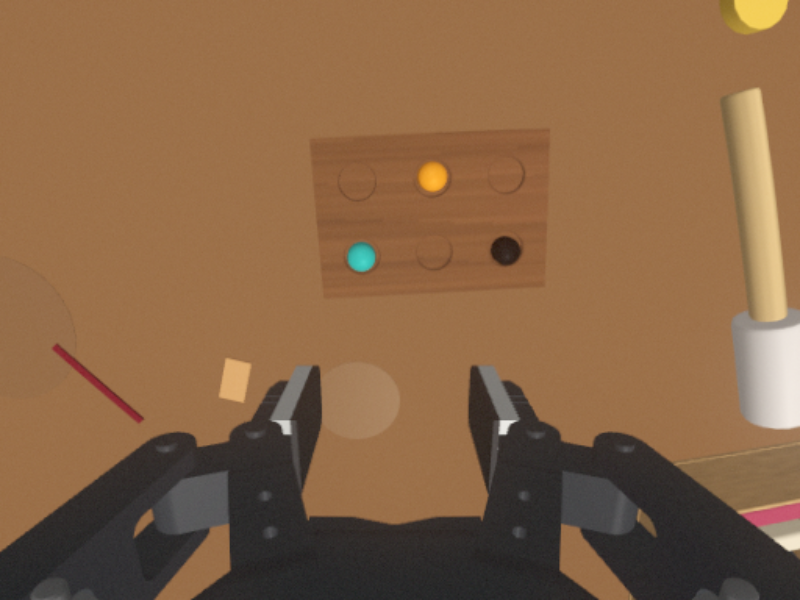

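Wrist view: turquoise is at (361,257), amber (433,177), onyx (506,250), and the tray edges are clear. Measuring from this view.

```bash
cat >> h.py <<'E'
def tilt():
    s=sense();M=R.from_quat(s["tool_rot"]).as_matrix();return s["tcp_pos"],M[:,2],np.degrees(np.arctan2(M[1,1],M[0,1])),s["finger_gap"]
E
python3 - <<'E'
from h import *
print(tilt())
d=dict(np.load("pics/w1.npz"));W=cloud(d);K=d["intrinsics"];M=R.from_quat(d["attitude"]).as_matrix()
hsv=cv2.cvtColor(d["img"],cv2.COLOR_RGB2HSV).astype(int)
print("cam",d["eye"],M[:,2])
def ray(uv,z):
    p=cv2.undistortPoints(np.array([[uv]],float),K,d["dist_coeffs"])[0,0];r=M@np.array([p[0],p[1],1]);return d["eye"]+r*(z-d["eye"][2])/r[2]
roi=np.zeros(hsv.shape[:2],bool);roi[80:195,195:355]=1
for nm,m in dict(t=roi&(hsv[...,0]>78)&(hsv[...,0]<98)&(hsv[...,1]>100),a=roi&(hsv[...,0]>10)&(hsv[...,0]<22)&(hsv[...,1]>215)&(hsv[...,2]>180),o=roi&(hsv[...,2]<40)).items():
    v,u=np.where(m); c=(u.mean(),v.mean()); print(nm,m.sum(),c,"depth xyz",np.nanmedian(W[m],0),np.nanmax(W[m][:,2]),"ray z.017",ray(c,.017))
    if nm=="t":
        P=W[m]; 
        from scipy.optimize import least_squares
        print(circ_r(P[P[:,2]<.02][:,:2]) if (P[:,2]<.02).sum()>5 else 0)
k=roi&(abs(W[...,2]-.012)<.004);P=W[k];print("tray",k.sum(),cv2.minAreaRect(P[:,:2].astype(np.float32)),np.median(P[:,2]))
b=(abs(W[...,2])<.006);print("bench z",np.median(W[...,2][b]))
E
```

```text
(array([ 0.40530782, -0.31586902,  0.20223273]), array([ 0.03852108, -0.01011272, -0.99920661]), np.float64(-11.837630660478066), 0.5700376709988099)
cam [ 0.41333186 -0.24733558  0.34488858] [-0.01920813 -0.27844211 -0.96026092]
t 252 (np.float64(230.9206349206349), np.float64(163.96825396825398)) depth xyz [ 0.39123516 -0.30244909  0.02201466] 0.02479643682829713 ray z.017 [ 0.39089806 -0.30345732  0.017     ]
(array([ 0.39088166, -0.30338847]), np.float64(0.009628062087656049))
a 12 (np.float64(272.5833333333333), np.float64(109.58333333333333)) depth xyz [ 0.44515491 -0.25565517  0.02130228] 0.023092636322968374 ray z.017 [ 0.44697815 -0.25597621  0.017     ]<stdin>:10: RuntimeWarning: Mean of empty slice.
  ret = ret.dtype.type(ret / rcount)
  return np.nanmean(a, axis, out=out, keepdims=keepdims)
Traceback (most recent call last):
ValueError: zero-size array to reduction operation fmax which has no identity
```

Request:
jog_arm(
  motion=[
    [-0.3,0.25,-2,0.5,140],
    [-0.3,0.25,-2,0.5,140],
    [-0.3,0.25,-2,0.5,140],
    [-0.3,0.25,-2,0.5,140],
    [-0.2,0.2,-2,0,140],
    [0,0,-2,0,140],
    [0,0,-1,0,140],
    [0,0,-0.5,0,140],
    [0,0,0,0,140],
  ],
)

```text
t: 3.62
tcp_pos: [0.3976, -0.2924, 0.0676]
tool_rot: [0.759, 0.651, 0.014, 0.02]
force: [-0.2, 1.3, -0.3]
finger_gap: 0.451
```

Run:
```python
from h import *
print(tilt())
d=snapshot("wrist"); cv2.imwrite("pics/w2.png",cv2.resize(d["img"][:,:,::-1],(800,600))); np.savez("pics/w2.npz",**d)
W=cloud(d);hsv=cv2.cvtColor(d["img"],cv2.COLOR_RGB2HSV).astype(int)
m=(hsv[...,0]>78)&(hsv[...,0]<98)&(hsv[...,1]>100);P=W[m];v,u=np.where(m);print(m.sum(),u.mean(),v.mean(),np.nanmedian(P,0),P[:,2].max())
print(circ_r(P[P[:,2]<.021][:,:2]))
# fingertips
g=(W[...,2]<.10)&(W[...,2]>.03)
print(sense()["tcp_pos"])
```

```text
(array([ 0.39763808, -0.29242903,  0.06763346]), array([ 0.04653032, -0.01243814, -0.99883944]), np.float64(-8.805129630301627), 0.45111249917858864)
685 242.23649635036497 227.98102189781022 [ 0.39121338 -0.30046074  0.02185463] nan
(array([ 0.39098984, -0.30303727]), np.float64(0.009256413611297594))
[ 0.39781152 -0.29260252  0.06815656]
```

View pics/w2.png

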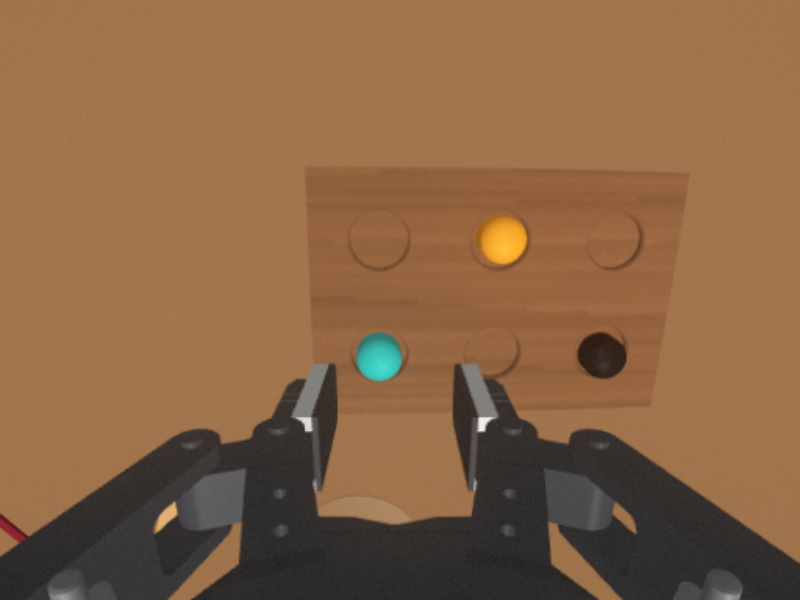

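Turquoise is at (379,357) in the wrist view, slightly left of and beyond the jaw centre (395, ~400). I'm shifting to put it between the jaws.

Request:
jog_arm(
  motion=[
    [-0.35,-0.5,-0.5,0,150],
    [-0.3,-0.5,-0.5,0,150],
    [0,0,-0.5,0,150],
    [0,0,0,0,150],
  ],
)

```text
t: 4.0
tcp_pos: [0.3931, -0.3044, 0.0549]
tool_rot: [0.758, 0.652, 0.014, 0.024]
force: [0.6, 0.4, -0.0]
finger_gap: 0.411
```

Run:
```python
from h import *
print(tilt(),sense()["q"])
```

```text
(array([ 0.39311485, -0.3043771 ,  0.05491248]), array([ 0.05160697, -0.01841166, -0.99849774]), np.float64(-8.634735434618817), 0.41141869486638266) [-0.90184444  0.64815563  1.92729014  0.05848943  0.52040032 -0.80094357]
```

Request:
jog_arm(
  motion=[
    [0,0,0,0,150],
    [0,0,0,0,150],
    [0,0,0,0,150],
    [0,0,0,0,150],
    [0,0,0,0,150],
    [0,0,0,0,150],
  ],
)

```text
t: 4.5
tcp_pos: [0.3931, -0.3057, 0.0556]
tool_rot: [0.759, 0.651, 0.014, 0.025]
force: [0.7, 0.4, -0.7]
finger_gap: 0.412
```

Run:
```python
from h import *
print(tilt(),sense()["q"])
```

```text
(array([ 0.39313871, -0.30569464,  0.05563018]), array([ 0.05284592, -0.0200113 , -0.99840215]), np.float64(-8.736950421674607), 0.4121095531069578) [-0.90353347  0.64690806  1.92637683  0.05859467  0.52058677 -0.80086066]
```

Request:
jog_arm(
  motion=[
    [0,4,1,0,150],
    [0,4,1,0,150],
    [0,4,0,0,150],
    [0,0,0,0,150],
  ],
)

```text
t: 4.83
tcp_pos: [0.3936, -0.1865, 0.0765]
tool_rot: [0.761, 0.648, 0.013, 0.028]
force: [-0.9, -0.2, -0.3]
finger_gap: 0.41
```

Run:
```python
from h import *
print(tilt(),sense()["q"])
```

```text
(array([ 0.39361561, -0.18648975,  0.07646963]), array([ 0.05601179, -0.02510758, -0.99811437]), np.float64(-9.112946249739709), 0.4102922074528811) [-0.71257922  0.56434053  2.0768407   0.04121634  0.44189879 -0.58979832]
```

Request:
jog_arm(
  motion=[
    [0,-1,0,0,150],
    [0,-1,0,0,150],
    [0,-1,0,0,150],
    [0,-1,0,0,150],
    [0,-1,0,0,150],
    [0,-1,0,0,150],
    [0,-1,0,0,150],
    [0,-1,0,0,150],
  ],
)

```text
t: 5.5
tcp_pos: [0.3942, -0.2781, 0.0767]
tool_rot: [0.761, 0.648, 0.013, 0.03]
force: [-0.6, -0.7, -0.6]
finger_gap: 0.411
```

Run:
```python
from h import *
print(tilt(),sense()["q"])
```

```text
(array([ 0.394225  , -0.27809313,  0.07674509]), array([ 0.05864115, -0.02870133, -0.99786645]), np.float64(-9.121717770796463), 0.4107029832887091) [-0.86290562  0.59184371  1.96315281  0.05148223  0.5271805  -0.74683174]
```

Findings so far: each row adds a small outward tilt, because it re-bases on the sagging measured pose. A turn about world z carries the existing tilt round with it, so I'll turn the wrist about 150° and let further drift cancel the tilt.

Request:
jog_arm(
  motion=[
    [0,0,0,-7.1,150],
    [0,0,0,-7.1,150],
    [0,0,0,-7.1,150],
    [0,0,0,-7.1,150],
    [0,0,0,-7.1,150],
    [0,0,0,-7.1,150],
    [0,0,0,-7.1,150],
    [0,0,0,-7.1,150],
    [0,0,0,-7.1,150],
    [0,0,0,-7.1,150],
  ],
)

```text
t: 6.33
tcp_pos: [0.3935, -0.2939, 0.076]
tool_rot: [0.996, 0.078, -0.009, 0.034]
force: [-0.3, -0.7, 0.2]
finger_gap: 0.414
```

Run:
```python
from h import *
print(tilt(),sense()["q"])
```

```text
(array([ 0.39345405, -0.2939299 ,  0.07601426]), array([-0.01159583, -0.06992811, -0.99748463]), np.float64(-81.03085480907617), 0.41435210257480787) [-0.83529278  0.60632661  1.91770087 -0.10213708  0.57579569  0.6642454 ]
```

Request:
jog_arm(
  motion=[
    [0,0,0,-7.1,150],
    [0,0,0,-7.1,150],
    [0,0,0,-7.1,150],
    [0,0,0,-7.1,150],
    [0,0,0,-7.1,150],
    [0,0,0,-7.1,150],
    [0,0,0,-7.1,150],
    [0,0,0,-7.1,150],
    [0,0,0,-7.1,150],
    [0,0,0,-7.1,150],
  ],
)

```text
t: 7.17
tcp_pos: [0.3923, -0.3038, 0.075]
tool_rot: [0.854, -0.52, -0.027, 0.023]
force: [-0.1, -0.2, 0.0]
finger_gap: 0.41
```

Run:
```python
from h import *
print(tilt(),sense()["q"])
```

```text
(array([ 0.3923424 , -0.30376699,  0.07501381]), array([-0.07078394, -0.01100838, -0.99743092]), np.float64(-152.64498400035927), 0.41031665598004013) [-0.84757012  0.62986558  1.84523837 -0.09301158  0.70730022  1.88931538]
```

Request:
jog_arm(
  motion=[
    [0,0,-0.5,0,150],
    [0,0,-0.5,0,150],
    [0,0,-0.5,0,150],
    [0,0,-0.5,0,150],
    [0,0,-0.5,0,150],
    [0,0,-0.5,0,150],
    [0,0,-0.3,0,150],
    [0,0,-0.3,0,150],
  ],
)

```text
t: 7.83
tcp_pos: [0.3917, -0.3066, 0.0346]
tool_rot: [0.855, -0.517, -0.028, 0.023]
force: [0.6, -0.1, -0.4]
finger_gap: 0.413
```

Run:
```python
from h import *
print(tilt(),sense()["q"],sense()["tau"])
```

```text
(array([ 0.39169499, -0.30658688,  0.03459359]), array([-0.07087983, -0.01089482, -0.99742536]), np.float64(-152.31648836010328), 0.41344088528051365) [-0.85227232  0.70743347  1.85751058 -0.10469066  0.61777565  1.89355541] [-3.57978861e-02 -4.07642591e+01 -6.44665003e+00 -1.08151347e-01
  2.11395286e-01 -9.91390116e-03]
```

Run:
```python
from h import *
d=snapshot("wrist"); cv2.imwrite("pics/w3.png",cv2.resize(d["img"][:,:,::-1],(800,600))); np.savez("pics/w3.npz",**d)
W=cloud(d);s=sense();M=R.from_quat(s["tool_rot"]).as_matrix()
T=(W-s["tcp_pos"])@M  # tool coords
np.set_printoptions(precision=4,suppress=True)
for sg in (1,-1):
    k=(abs(T[...,0])<.013)&(T[...,1]*sg>.004)&(T[...,1]*sg<.05)&(T[...,2]<.006)&(T[...,2]>-.05)
    P=T[k];print(sg,k.sum(),P.min(0),P.max(0),np.percentile(P[:,2],[90,97,99]),np.percentile(P[:,1]*sg,[1,5,50]))
hsv=cv2.cvtColor(d["img"],cv2.COLOR_RGB2HSV).astype(int)
m=(hsv[...,0]>78)&(hsv[...,0]<98)&(hsv[...,1]>100)&np.isfinite(W[...,2]);P=W[m];print(m.sum(),P.mean(0),P[:,2].max(),T[m].mean(0))
Q=P[P[:,2]<.0205];print(len(Q),circ_r(Q[:,:2]))
from scipy.optimize import least_squares
# cyl+dome: fit by dome top points
Q=P[P[:,2]>P[:,2].max()-.002];print(Q.mean(0))
```

```text
1 1981 [-0.0109  0.0182 -0.05  ] [ 0.013   0.0498 -0.0016] [-0.0123 -0.0072 -0.0048] [0.0184 0.0186 0.0209]
-1 2028 [-0.0104 -0.0473 -0.05  ] [ 0.013  -0.0163 -0.0009] [-0.0124 -0.0074 -0.0047] [0.0164 0.0165 0.0189]
979 [ 0.3924 -0.306   0.0207] 0.02497818892922793 [ 0.0005 -0.002   0.0134]
294 (array([ 0.3909, -0.3038]), np.float64(0.009463012752941785))
[ 0.3911 -0.3041  0.0235]
```

View pics/w3.png

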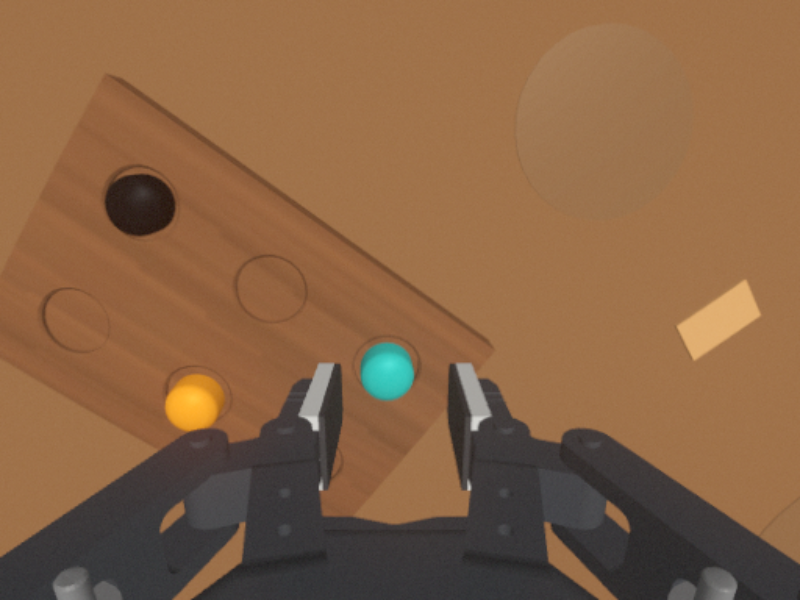

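The stone, at (387,371), is between the pads at (330,…) and (460,…). I'm fine-shifting and lowering.

Request:
jog_arm(
  motion=[
    [-0.05,0.2,-0.4,0,150],
    [0,0.1,-0.5,0,150],
    [0,0,-0.4,0,150],
    [0,0,0,0,150],
  ],
)

```text
t: 8.22
tcp_pos: [0.391, -0.3028, 0.0198]
tool_rot: [0.855, -0.517, -0.028, 0.023]
force: [-0.3, -0.3, -0.3]
finger_gap: 0.412
```

Run:
```python
from h import *
print(tilt())
```

```text
(array([ 0.39100174, -0.30276221,  0.01981691]), array([-0.07145826, -0.0101933 , -0.99739151]), np.float64(-152.26914915481592), 0.411945653098696)
```

Request:
jog_arm(
  motion=[
    [0,0,-0.4,0,150],
    [0,0,-0.2,0,150],
    [0,0,0,0,150],
  ],
)

```text
t: 8.47
tcp_pos: [0.3911, -0.3027, 0.0131]
tool_rot: [0.855, -0.517, -0.028, 0.023]
force: [-0.3, -0.2, 0.9]
finger_gap: 0.415
```

Request:
jog_arm(
  motion=[
    [0,0,0,0,185],
    [0,0,0,0,210],
    [0,0,0,0,230],
    [0,0,0,0,230],
    [0,0,0,0,230],
    [0,0,0,0,230],
  ],
  squeeze=25,
)

```text
t: 8.97
tcp_pos: [0.3918, -0.3033, 0.0139]
tool_rot: [0.855, -0.517, -0.027, 0.023]
force: [0.1, -0.2, 0.0]
finger_gap: 0.212
```

Run:
```python
from h import *
print(tilt(),sense()["force"])
```

```text
(array([ 0.39178493, -0.30325185,  0.0138575 ]), array([-0.06985859, -0.01182625, -0.9974868 ]), np.float64(-152.25729448557644), 0.21185425040665268) [ 0.14221311 -0.1612091   0.00589021]
```

Request:
jog_arm(
  motion=[
    [0,0,0.5,0,230],
    [0,0,1.5,0,230],
    [0,0,2,0,230],
    [0,0,2,0,230],
    [0,0,0,0,230],
  ],
)

```text
t: 9.38
tcp_pos: [0.3903, -0.3021, 0.0755]
tool_rot: [0.855, -0.517, -0.029, 0.022]
force: [0.3, -1.4, 0.3]
finger_gap: 0.212
```

Run:
```python
from h import *
print(tilt())
d=snapshot("wrist"); np.savez("pics/w4.npz",**d)
s=snapshot("side"); cv2.imwrite("pics/w4.png",np.hstack([cv2.resize(d["img"][150:,100:400,::-1],(400,312)),cv2.resize(s["img"][215:315,170:300,::-1],(400,312))]))
W=cloud(d);s=sense();M=R.from_quat(s["tool_rot"]).as_matrix()
T=(W-s["tcp_pos"])@M
hsv=cv2.cvtColor(d["img"],cv2.COLOR_RGB2HSV).astype(int)
m=(hsv[...,0]>78)&(hsv[...,0]<98)&(hsv[...,1]>100)&np.isfinite(W[...,2]);P=W[m];print(m.sum(),P.mean(0),P.min(0),P.max(0),T[m].min(0),T[m].max(0))
```

```text
(array([ 0.39031098, -0.30211698,  0.07545639]), array([-0.07340725, -0.00795088, -0.99727035]), np.float64(-152.25099965680317), 0.21208077768960087)
1268 [ 0.39119506 -0.30497526  0.08211553] [ 3.48059353e-01 -3.12890548e-01 -1.13671432e-04] [ 0.40013352 -0.25707266  0.08700188] [-0.04940208 -0.01182537 -0.01350523] [0.01146114 0.01431315 0.07615725]
```

View pics/w4.png

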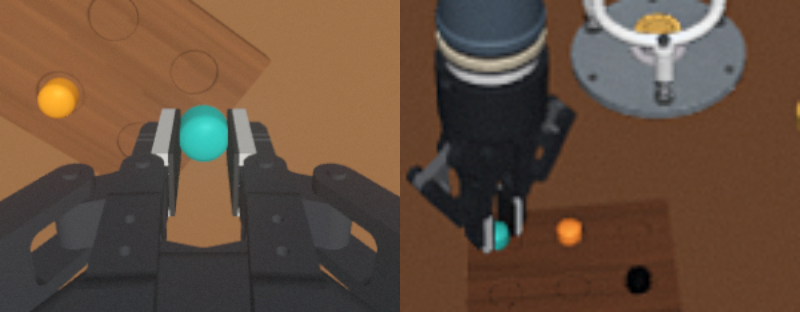

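The stone is held between the pads: wrist crop (204,132), with its pocket now empty in the side crop. Carrying it to the jig.

Request:
jog_arm(
  motion=[
    [0.5,0.7,2,0,230],
    [1.2,1.6,2,0,230],
    [2.3,3,1.5,0,230],
    [2.3,3,0,0,230],
    [2.3,3,0,0,230],
    [2.3,3,0,0,230],
    [2.3,3,0,0,230],
    [2.3,3,0,0,230],
    [1.5,2,0,0,230],
    [0.5,0.7,0,0,230],
  ],
)

```text
t: 10.32
tcp_pos: [0.5652, -0.0608, 0.1212]
tool_rot: [0.852, -0.521, -0.038, 0.021]
force: [-0.2, 1.2, -1.0]
finger_gap: 0.212
```

Request:
jog_arm(
  motion=[
    [0,0,0,0,230],
    [0,0,0,0,230],
  ],
)

```text
t: 10.48
tcp_pos: [0.5646, -0.0585, 0.1189]
tool_rot: [0.853, -0.519, -0.04, 0.022]
force: [-0.1, 0.8, -0.3]
finger_gap: 0.208
```

Run:
```python
from h import *
print(tilt(),sense()["q"])
d=snapshot("wrist"); np.savez("pics/w5.npz",**d)
cv2.imwrite("pics/w5.png",cv2.resize(d["img"][:,:,::-1],(800,600)))
```

```text
(array([ 0.56457761, -0.05853212,  0.11889648]), array([-0.09126208,  0.00382759, -0.99581955]), np.float64(-152.5255418124768), 0.20802493161685273) [-0.2882729   0.63502778  1.60806748 -0.02669404  0.987384    2.391304  ]
```

View pics/w5.png

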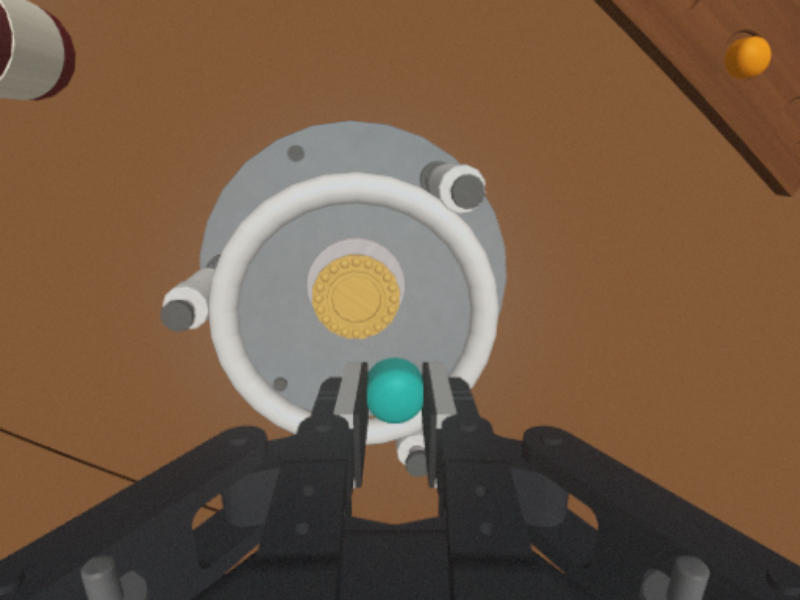

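Wrist view: the cup is at (357,297), the ring around it is centred at about (353,308), and the held stone is at (395,390). Now measuring the stone-to-cup offset from this view.

```bash
cat > meas.py <<'E'
from h import *
np.set_printoptions(precision=4,suppress=True)
def jig(d):
    W=cloud(d);hsv=cv2.cvtColor(d["img"],cv2.COLOR_RGB2HSV).astype(int)
    xy=np.hypot(W[...,0]-.5795,W[...,1]+.0595)
    m=(abs(W[...,2]-.072)<.006)&(xy<.068)&(xy>.044)&(hsv[...,1]<60); print("ring",m.sum(),circ_r(W[m][:,:2]),W[m][:,2].max())
    b=(hsv[...,0]>18)&(hsv[...,0]<30)&(hsv[...,1]>120)&(xy<.03)&(abs(W[...,2]-.038)<.01)
    if b.sum()>20: print("concho",b.sum(),cv2.minEnclosingCircle(W[b][:,:2].astype(np.float32)),W[b].mean(0))
    m=(abs(W[...,2]-.012)<.004)&(xy<.1)&(hsv[...,1]<60); print("base",m.sum(),cv2.minEnclosingCircle(W[m][:,:2].astype(np.float32)))
    return W,hsv
def stone(W,hsv):
    s=sense();M=R.from_quat(s["tool_rot"]).as_matrix()
    T=(W-s["tcp_pos"])@M
    m=(hsv[...,0]>78)&(hsv[...,0]<98)&(hsv[...,1]>100)&np.isfinite(W[...,2])&(np.abs(T).max(-1)<.03)
    P=W[m]; print("stone",m.sum(),"tool",T[m].min(0),T[m].max(0),"top",np.sort(P[:,2])[-10:].mean())
    Q=P[P[:,2]>np.percentile(P[:,2],80)];print(" top pts",Q.mean(0)); 
    from scipy.optimize import least_squares
    # side profile: cylinder r=10 (z<9 above base) and ellipsoid cap height 5
    def f(p):
        X=(P-[p[0],p[1],0]); rr=np.hypot(X[:,0],X[:,1]); h=X[:,2]-p[2]
        # distance approx to surface: cyl if h<9 else ellipsoid
        hc=np.clip(h-.009,0,None)
        return np.sqrt(rr**2+(hc*2)**2)-.010
    r=least_squares(f,[P[:,0].mean(),P[:,1].mean(),np.percentile(P[:,2],98)-.014],loss="soft_l1",f_scale=.0005)
    print(" fit xy,basez",r.x,"rms",np.sqrt(np.mean(r.fun**2)))
E
python3 - <<'E'
from meas import *
d=dict(np.load("pics/w5.npz"));print(tilt()[0])
W,h=jig(d);stone(W,h)
d=snapshot("scene");W,h=jig(d)
E
```

```text
[ 0.5642 -0.0589  0.1188]
ring 8520 (array([ 0.5789, -0.0607]), np.float64(0.05497838818937817)) 0.07690665099104393
concho 2268 ((0.5778540372848511, -0.05861448124051094), 0.021483661606907845) [ 0.5783 -0.0592  0.0382]
base 16401 ((0.5777761340141296, -0.05859391763806343), 0.08360184729099274)
stone 1252 tool [-0.009  -0.0084 -0.0114] [0.0104 0.0096 0.0034] top 0.12986630483761274
 top pts [ 0.5641 -0.0598  0.1289]
 fit xy,basez [ 0.5637 -0.059   0.115 ] rms 0.0007902720535913987
ring 525 (array([ 0.5812, -0.0605]), np.float64(0.055840900158265525)) 0.07797490141382901
concho 149 ((0.5776283740997314, -0.05794167518615723), 0.02194630354642868) [ 0.5785 -0.0586  0.0392]
base 1720 ((0.5781422257423401, -0.058660637587308884), 0.08476220071315765)
```

Request:
jog_arm(
  motion=[
    [0.6,0,0,0,230],
    [0.6,0,-0.5,0,230],
    [0.3,0,-1,0,230],
    [0,0,-1,0,230],
    [0,0,0,0,230],
  ],
)

```text
t: 11.0
tcp_pos: [0.5786, -0.0653, 0.0921]
tool_rot: [0.851, -0.524, -0.04, 0.022]
force: [-0.9, 0.6, 0.7]
finger_gap: 0.215
```

Run:
```python
from meas import *
d=snapshot("wrist");print(tilt())
W,h=jig(d);stone(W,h)
```

```text
(array([ 0.5789, -0.0654,  0.0927]), array([-0.0911,  0.0037, -0.9958]), np.float64(-153.12287884036448), 0.2059405234549586)
ring 9516 (array([ 0.5797, -0.0611]), np.float64(0.054734077475209565)) 0.0770727443548476
concho 2122 ((0.5780661106109619, -0.058779362589120865), 0.021501829847693443) [ 0.5805 -0.0627  0.0381]
base 17287 ((0.577711820602417, -0.05839063599705696), 0.08411706984043121)
stone 1242 tool [-0.0093 -0.0076 -0.0106] [0.0102 0.0103 0.0034] top 0.10296058000971557
 top pts [ 0.5782 -0.0664  0.102 ]
 fit xy,basez [ 0.5777 -0.0657  0.0882] rms 0.0007862294945369596
```

Request:
jog_arm(
  motion=[
    [0,0.4,0,0,230],
    [0,0.3,-0.5,0,230],
    [0,0,-0.8,0,230],
    [0,0,-0.8,0,230],
    [0,0,-0.5,0,230],
    [0,0,0,0,230],
  ],
)

```text
t: 11.55
tcp_pos: [0.5783, -0.0574, 0.0639]
tool_rot: [0.851, -0.524, -0.04, 0.022]
force: [0.3, -0.5, -0.2]
finger_gap: 0.213
```

Run:
```python
from meas import *
d=snapshot("wrist");print(tilt())
cv2.imwrite("pics/w6.png",cv2.resize(d["img"][:,:,::-1],(800,600)))
W,h=jig(d);stone(W,h)
```

```text
(array([ 0.5783, -0.0574,  0.0642]), array([-0.0919,  0.004 , -0.9958]), np.float64(-153.116112156321), 0.21016578531542918)
ring 11633 (array([ 0.5805, -0.062 ]), np.float64(0.05376892652294897)) 0.07763993459358137
concho 2273 ((0.577966570854187, -0.05864275246858597), 0.0214749313890934) [ 0.5817 -0.0653  0.0381]
base 22492 ((0.5774226188659668, -0.05840402841567993), 0.08397065103054047)
stone 1245 tool [-0.009  -0.0078 -0.0113] [0.0105 0.0102 0.0034] top 0.0749140566390446
 top pts [ 0.5774 -0.0586  0.0738]
 fit xy,basez [ 0.5773 -0.0578  0.06  ] rms 0.0007819875106289511
```

View pics/w6.png

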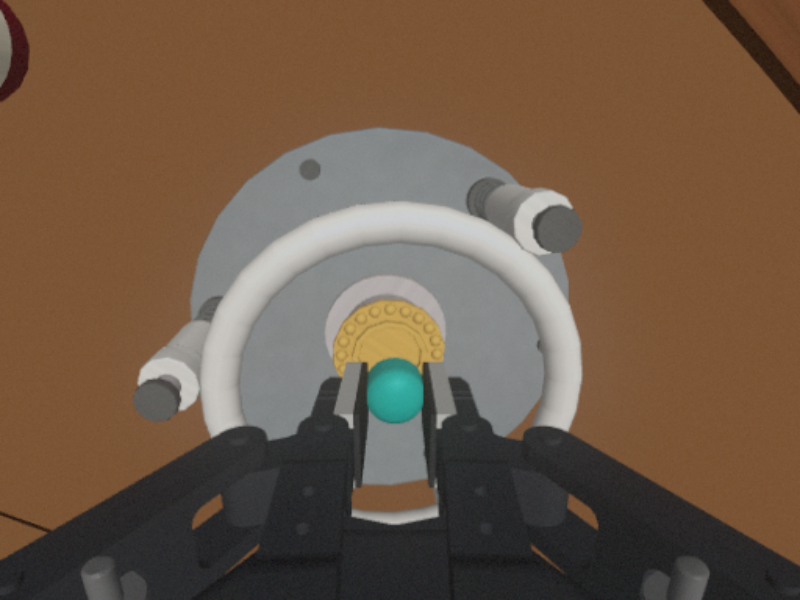

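Run:
```python
from meas import *
d=snapshot("wrist");W=cloud(d);s=sense();M=R.from_quat(s["tool_rot"]).as_matrix();T=(W-s["tcp_pos"])@M
hsv=cv2.cvtColor(d["img"],cv2.COLOR_RGB2HSV).astype(int)
for a in range(0,80,8):
    k=(T[...,2]<-a/1000)&(T[...,2]>-(a+8)/1000)&(abs(T[...,0])<.03)&(hsv[...,2]<70)&(abs(T[...,1])<.1)
    if k.sum():print(a,k.sum(),T[k][:,1].min(),T[k][:,1].max(),T[k][:,0].max())
```

```text
0 43 -0.018435745099068184 0.02163936286713617 0.011728819851063143
8 285 -0.020962490419064617 0.023461616239981862 0.011544941112752383
16 359 -0.061502743770153766 0.023436311157858963 0.011988955902397739
24 374 -0.06123817548447811 0.02360308975979441 0.012710496573046081
32 585 -0.019591664243040197 0.021931363779469235 0.012748350080885705
40 1346 -0.037784154654545606 0.041238990681911364 0.014801955085441909
48 3933 -0.04314750803389502 0.045689206153637224 0.015069554826262758
56 4372 -0.04784108883989829 0.05008161650539764 0.016488410307083694
64 4764 -0.052043672456207765 0.05518587709489318 0.01843650617785482
72 8044 -0.05916456073339674 0.05985110169354392 0.018833109693554416
```

Request:
jog_arm(
  motion=[
    [0.1,-0.1,-0.5,0,230],
    [0.1,0,-0.4,0,230],
    [0,0,-0.3,0,230],
    [0,0,0,0,230],
  ],
)

```text
t: 11.98
tcp_pos: [0.5819, -0.0591, 0.0524]
tool_rot: [0.851, -0.524, -0.038, 0.022]
force: [0.6, 0.1, 0.6]
finger_gap: 0.208
```

Run:
```python
from meas import *
d=snapshot("wrist");print(tilt(),sense()["force"])
W,h=jig(d);stone(W,h)
```

```text
(array([ 0.582 , -0.0591,  0.0526]), array([-0.0882,  0.0028, -0.9961]), np.float64(-153.13671181054661), 0.21112085826428023) [-0.4561 -0.6429 -0.8296]
ring 12054 (array([ 0.5811, -0.0627]), np.float64(0.053277213790283814)) 0.0779556467808378
concho 1607 ((0.5778864026069641, -0.0583336316049099), 0.022005440667271614) [ 0.5824 -0.0687  0.0382]
base 23830 ((0.5773987770080566, -0.058305785059928894), 0.08400411903858185)
stone 1232 tool [-0.0089 -0.0078 -0.0109] [0.0106 0.0102 0.0037] top 0.06337048727678822
 top pts [ 0.5814 -0.0603  0.0624]
 fit xy,basez [ 0.581  -0.0595  0.0485] rms 0.0007956873632219763
```

Request:
jog_arm(
  motion=[
    [-0.1,0.05,0,0,230],
    [-0.1,0,-0.2,0,230],
    [0,0,-0.2,0,230],
    [0,0,0,0,230],
  ],
)

```text
t: 12.37
tcp_pos: [0.5801, -0.0586, 0.0487]
tool_rot: [0.851, -0.524, -0.038, 0.022]
force: [-0.2, -0.1, -0.8]
finger_gap: 0.204
```

Run:
```python
from meas import *
d=snapshot("wrist");print(tilt(),sense()["force"])
W,h=jig(d);stone(W,h)
cv2.imwrite("pics/w7.png",cv2.resize(d["img"][180:290,180:330,::-1],(800,586)))
```

```text
(array([ 0.5801, -0.0587,  0.0488]), array([-0.0873,  0.0026, -0.9962]), np.float64(-153.14395963425142), 0.20893852431143223) [-0.6288  0.286   0.2515]
ring 12816 (array([ 0.581 , -0.0625]), np.float64(0.05338450088302582)) 0.07787373426671769
concho 1693 ((0.5780196189880371, -0.05830240249633789), 0.021921202540397644) [ 0.5822 -0.0675  0.0382]
base 24675 ((0.5777745246887207, -0.0580190010368824), 0.08393935114145279)
stone 1239 tool [-0.0153 -0.0079 -0.0112] [0.0105 0.0102 0.0124] top 0.05964838086573541
 top pts [ 0.5796 -0.0599  0.0586]
 fit xy,basez [ 0.5792 -0.0591  0.0448] rms 0.0007869180118750367
```

View pics/w7.png

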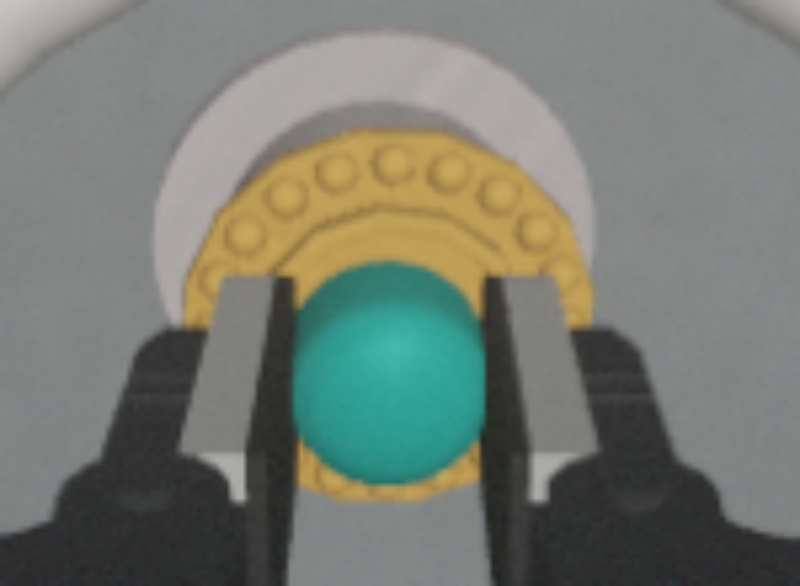

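The stone is over the cup and concentric to within about 1 mm. Lowering gently.

Request:
jog_arm(
  motion=[
    [-0.05,0,-0.2,0,230],
    [-0.05,0,-0.2,0,230],
    [0,0,-0.1,0,230],
    [0,0,0,0,230],
  ],
)

```text
t: 12.75
tcp_pos: [0.5792, -0.0587, 0.0436]
tool_rot: [0.851, -0.524, -0.038, 0.022]
force: [-0.3, -0.7, -0.7]
finger_gap: 0.209
```

Run:
```python
from meas import *
d=snapshot("wrist");print(tilt(),sense()["force"])
W,h=jig(d);stone(W,h)
```

```text
(array([ 0.5792, -0.0587,  0.0436]), array([-0.0869,  0.0024, -0.9962]), np.float64(-153.14705624082174), 0.20945091543738015) [-0.2149  0.1072 -0.1856]
ring 13824 (array([ 0.5807, -0.0617]), np.float64(0.05403088817668782)) 0.07798896779105223
concho 1702 ((0.5777280330657959, -0.05868452042341232), 0.02189258299767971) [ 0.5816 -0.066   0.0382]
base 25527 ((0.5777288675308228, -0.05827072262763977), 0.08392860740423203)
stone 1239 tool [-0.0094 -0.0079 -0.011 ] [0.0102 0.0101 0.0031] top 0.054393877508636466
 top pts [ 0.5786 -0.0599  0.0535]
 fit xy,basez [ 0.5782 -0.0591  0.0396] rms 0.0007746769229816202
```

Request:
jog_arm(
  motion=[
    [0,0,-0.1,0,230],
    [0,0,-0.1,0,230],
    [0,0,0,0,230],
  ],
)

```text
t: 13.05
tcp_pos: [0.5794, -0.0588, 0.0416]
tool_rot: [0.851, -0.524, -0.037, 0.022]
force: [0.6, -0.1, -0.1]
finger_gap: 0.211
```

Run:
```python
from meas import *
d=snapshot("wrist");print(tilt(),sense()["force"])
W=cloud(d);h=cv2.cvtColor(d["img"],cv2.COLOR_RGB2HSV).astype(int);stone(W,h)
```

```text
(array([ 0.5794, -0.0587,  0.0416]), array([-0.0864,  0.0023, -0.9963]), np.float64(-153.14170046923869), 0.2116950500354221) [-0.3741 -0.2853  0.0253]
stone 1226 tool [-0.0087 -0.0078 -0.0112] [0.0104 0.0101 0.003 ] top 0.052465872815435036
 top pts [ 0.5786 -0.06    0.0515]
 fit xy,basez [ 0.5784 -0.0592  0.0377] rms 0.0007865155801763024
```

Request:
jog_arm(
  motion=[
    [0,0,-0.07,0,230],
    [0,0,0,0,230],
  ],
)

```text
t: 13.27
tcp_pos: [0.5795, -0.0588, 0.0417]
tool_rot: [0.851, -0.524, -0.037, 0.022]
force: [0.7, 0.4, -0.3]
finger_gap: 0.211
```

Request:
jog_arm(
  motion=[
    [0,0,0,0,195],
    [0,0,0,0,190],
    [0,0,0,0,185],
    [0,0,0,0,175],
    [0,0,0,0,170],
  ],
)

```text
t: 13.68
tcp_pos: [0.5797, -0.0588, 0.0415]
tool_rot: [0.851, -0.524, -0.037, 0.022]
force: [-0.7, -0.1, -0.6]
finger_gap: 0.331
```

Run:
```python
from meas import *
d=snapshot("wrist");print(tilt(),sense()["force"])
W=cloud(d);h=cv2.cvtColor(d["img"],cv2.COLOR_RGB2HSV).astype(int);stone(W,h)
cv2.imwrite("pics/w8.png",cv2.resize(d["img"][180:290,180:330,::-1],(800,586)))
```

```text
(array([ 0.5797, -0.0588,  0.0415]), array([-0.0857,  0.0021, -0.9963]), np.float64(-153.14518504299372), 0.33596933212525676) [-0.3663 -0.252   0.2083]
stone 1238 tool [-0.0088 -0.0086 -0.0111] [0.0104 0.0104 0.0025] top 0.05235983768763362
 top pts [ 0.5793 -0.0598  0.0514]
 fit xy,basez [ 0.5787 -0.0592  0.0376] rms 0.000763416454860483
```

View pics/w8.png

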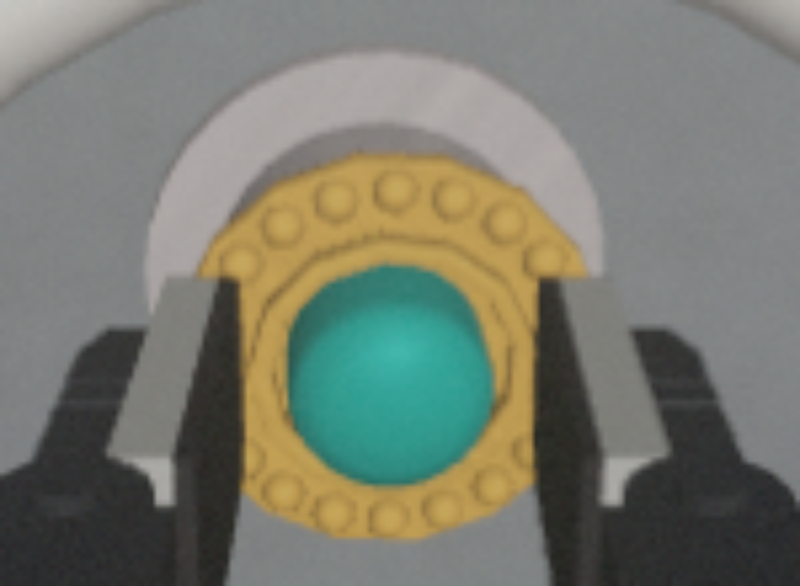

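Wrist crop: the stone at (392,375) sits inside the cup wall with an even gap, and the pads are clear on both sides. Backing straight up.

Request:
jog_arm(
  motion=[
    [0,0,0.4,0,165],
    [0,0,0.6,0,165],
    [0,0,1,0,165],
    [0,0,1.5,0,165],
    [0,0,2,0,165],
    [0,0,3,0,165],
    [0,0,3,0,130],
    [0,0,3,0,110],
    [0,0,0,0,110],
  ],
)

```text
t: 14.48
tcp_pos: [0.5775, -0.0582, 0.1964]
tool_rot: [0.851, -0.524, -0.038, 0.022]
force: [1.4, -0.5, 0.8]
finger_gap: 0.566
```

Run:
```python
from meas import *
d=snapshot("wrist");print(tilt(),sense()["q"])
W,h=jig(d)
m=(h[...,0]>78)&(h[...,0]<98)&(h[...,1]>100)&(W[...,2]>.03);P=W[m];print(m.sum(),P.mean(0),P[:,2].max(),cv2.minEnclosingCircle(P[:,:2].astype(np.float32)))
cv2.imwrite("pics/w9.png",cv2.resize(d["img"][:,:,::-1],(800,600)))
```

```text
(array([ 0.5763, -0.0579,  0.1943]), array([-0.0911,  0.0037, -0.9958]), np.float64(-153.1307312792086), 0.5679502966148677) [-0.2817  0.5468  1.5198 -0.0237  1.1639  2.4031]
ring 5222 (array([ 0.5792, -0.0601]), np.float64(0.05538754748784519)) 0.07701567326402675
concho 905 ((0.577940821647644, -0.058512985706329346), 0.02107863686978817) [ 0.5783 -0.0591  0.0385]
base 10648 ((0.5776764154434204, -0.05797388404607773), 0.08392512053251266)
297 [ 0.58   -0.0607  0.0498] 0.05310371759401855 ((0.579011082649231, -0.05939982086420059), 0.009147879667580128)
```

View pics/w9.png

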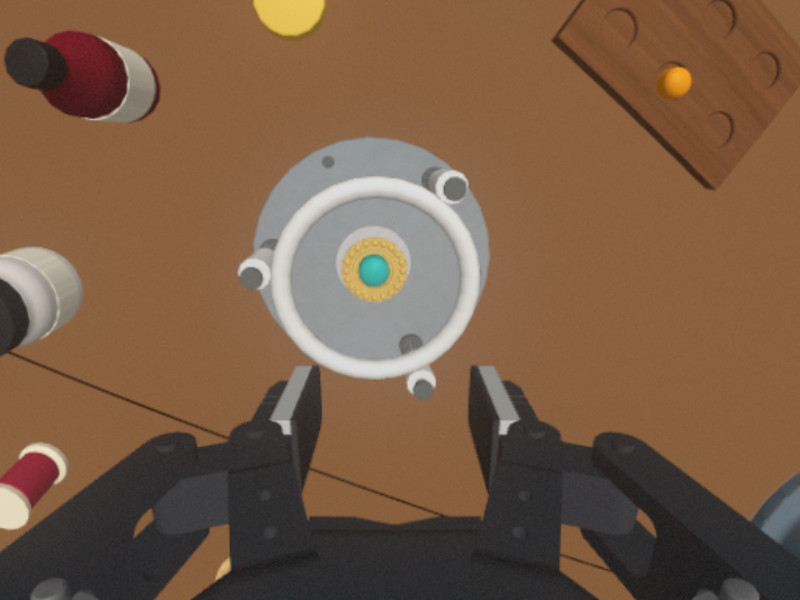

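Wrist view: the stone at (373,270) is centred in the cup, and the ring and other objects are undisturbed. Before gripping the presser I want to reduce the tool tilt (0.09 rad), so I'm testing how a radial move affects it.

Request:
jog_arm(
  motion=[
    [-3,2,0,0,110],
    [-3,2,0,0,110],
    [-3,2,0,0,110],
    [-3,2,0,0,110],
    [0,0,0,0,110],
    [0,0,0,0,110],
  ],
)

```text
t: 15.03
tcp_pos: [0.4483, 0.0239, 0.1936]
tool_rot: [0.85, -0.525, -0.041, 0.023]
force: [0.6, 0.0, 0.2]
finger_gap: 0.57
```

Run:
```python
from meas import *
print(tilt(),sense()["q"],sense()["q"][[1,2,4]].sum())
```

```text
(array([0.4483, 0.0239, 0.1936]), array([-0.0931,  0.0035, -0.9957]), np.float64(-153.279563361175), 0.5702300708442202) [-0.1871  0.3883  1.8387 -0.0164  1.0068  2.4993] 3.233905538461248
```

Request:
jog_arm(
  motion=[
    [0,0,0.3,7.1,110],
    [0,0,0.3,7.1,110],
    [0,0,0.3,7.1,110],
    [0,0,0.3,7.1,110],
    [0,0,0.3,7.1,110],
    [0,0,0.3,7.1,110],
    [0,0,0.3,7.1,110],
    [0,0,0.3,7.1,110],
    [0,0,0.3,7.1,110],
    [0,0,0,7.1,110],
  ],
)

```text
t: 15.87
tcp_pos: [0.4519, 0.0207, 0.2184]
tool_rot: [0.996, 0.074, -0.022, 0.045]
force: [0.3, 0.2, -0.1]
finger_gap: 0.569
```

Request:
jog_arm(
  motion=[
    [0,0,0,7.1,110],
    [0,0,0,7.1,110],
    [0,0,0,7.1,110],
    [0,0,0,7.1,110],
    [0,0,0,7.1,110],
    [0,0,0,7.1,110],
    [0,0,0,7.1,110],
    [0,0,0,7.1,110],
    [0,0,0,7.1,110],
    [0,0,0,7.1,110],
  ],
)

```text
t: 16.7
tcp_pos: [0.4587, 0.0166, 0.2156]
tool_rot: [0.764, 0.643, 0.008, 0.049]
force: [-0.2, -0.1, -0.1]
finger_gap: 0.571
```

Run:
```python
from meas import *
print(tilt(),sense()["q"],sense()["q"][[1,2,4]].sum())
```

```text
(array([0.4587, 0.0166, 0.2156]), array([ 0.0751, -0.0658, -0.995 ]), np.float64(-9.763773574847846), 0.5707332380266209) [-0.1737  0.3044  1.9022 -0.069   0.8506  0.0422] 3.0572215192371464
```

Request:
jog_arm(
  motion=[
    [0,3.5,0,7,110],
    [0,3.5,0,7,110],
    [0,3.5,0,7,110],
    [-0.5,3.5,0,7,110],
    [-1,3.5,0,7,110],
    [0,0,0,0,110],
  ],
)

```text
t: 17.2
tcp_pos: [0.4498, 0.1928, 0.2142]
tool_rot: [0.529, 0.847, 0.023, 0.046]
force: [0.1, -0.3, 0.5]
finger_gap: 0.564
```

Run:
```python
from meas import *
print(tilt(),sense()["q"],sense()["q"][[1,2,4]].sum())
```

```text
(array([0.4498, 0.1928, 0.2142]), array([ 0.1025, -0.009 , -0.9947]), np.float64(26.16871516081512), 0.5642451633020955) [ 0.1939  0.3387  1.848  -0.0378  0.8561 -0.2371] 3.0428591852950984
```

The tilt hasn't shrunk with the swing. I'll level the tool physically instead: open jaws pressed lightly and flat on bare bench at about (0.42, 0.05). The rows re-base on the measured pose, so the tool should settle square.

Request:
jog_arm(
  motion=[
    [-0.5,-2.4,-2,0,0],
    [-0.5,-2.4,-2.5,0,0],
    [-0.5,-2.4,-2.5,0,0],
    [-0.5,-2.4,-2.5,0,0],
    [-0.5,-2.4,-2.5,0,0],
    [-0.5,-2,-2,0,0],
    [0,0,-1.5,0,0],
    [0,0,0,0,0],
  ],
)

```text
t: 17.87
tcp_pos: [0.4294, 0.0478, 0.0553]
tool_rot: [0.528, 0.847, 0.029, 0.053]
force: [-0.4, -0.2, -0.2]
finger_gap: 0.999
```

Run:
```python
from meas import *
print(tilt(),sense()["q"],sense()["force"],sense()["ft_torque"])
d=snapshot("wrist")
cv2.imwrite("pics/w10.png",cv2.resize(d["img"][:,:,::-1],(800,600)))
W=cloud(d);s=sense();M=R.from_quat(s["tool_rot"]).as_matrix();T=(W-s["tcp_pos"])@M
for sg in (1,-1):
    k=(abs(T[...,0])<.013)&(T[...,1]*sg>.03)&(T[...,1]*sg<.06)&(T[...,2]<.006)&(T[...,2]>-.05)&(W[...,2]>.008)
    P=T[k];print(sg,k.sum(),np.percentile(P[:,2],[90,97,99,100]),"min world z",np.percentile(W[k][:,2],[0,1,3,10]))
```

```text
(array([0.4294, 0.0478, 0.0553]), array([ 0.1209, -0.007 , -0.9926]), np.float64(26.30094717351834), 0.9988157353559063) [-0.1576  0.612   2.1406  0.0456  0.2685 -0.6567] [-0.4492 -0.2395 -0.2367] [0.0274 0.0552 0.0051]
1 2276 [-0.0195 -0.0156 -0.0137 -0.0121] min world z [0.0728 0.0741 0.0762 0.0799]
-1 2302 [-0.0196 -0.0155 -0.0138 -0.0118] min world z [0.0634 0.0651 0.0669 0.0704]
```

View pics/w10.png

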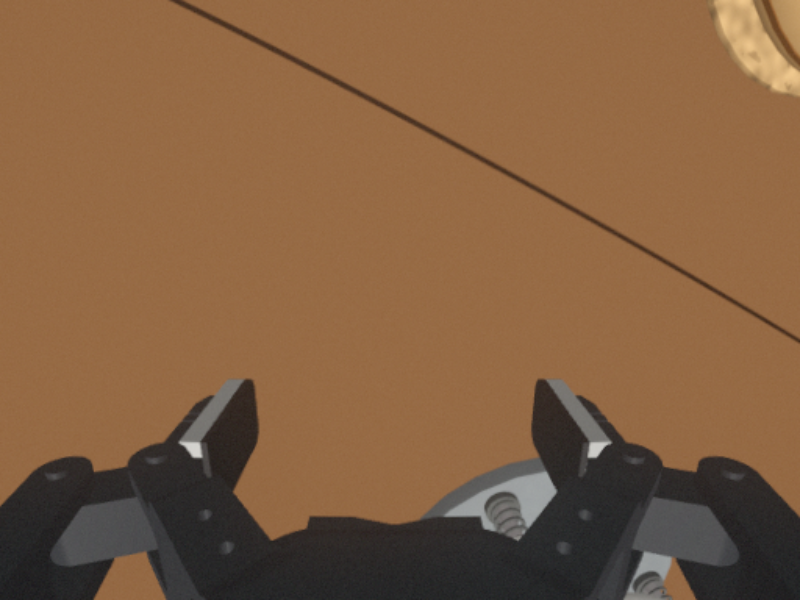

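The bench below is bare; only the jig's edge shows, at bottom right (550,500), and it's clear of the fingers. Descending to touch.

Request:
jog_arm(
  motion=[
    [0,0,-1.5,0,0],
    [0,0,-1.5,0,0],
    [0,0,-1,0,0],
    [0,0,-0.5,0,0],
    [0,0,0,0,0],
  ],
)

```text
t: 18.33
tcp_pos: [0.4366, 0.047, 0.0125]
tool_rot: [0.528, 0.847, 0.031, 0.059]
force: [0.5, 0.3, 0.3]
finger_gap: 0.996
```

Request:
jog_arm(
  motion=[
    [0,0,-0.3,0,0],
    [0,0,-0.3,0,0],
    [0,0,-0.2,0,0],
  ],
)

```text
t: 18.58
tcp_pos: [0.4391, 0.0473, 0.0062]
tool_rot: [0.527, 0.847, 0.033, 0.061]
force: [0.3, -0.4, 0.1]
finger_gap: 1.0
```

Run:
```python
from meas import *
print(tilt(),sense()["q"],sense()["force"],sense()["ft_torque"])
```

```text
(array([0.4391, 0.0473, 0.0062]), array([ 0.1384, -0.0093, -0.9903]), np.float64(26.4535380818904), 0.9996490681594439) [-0.1552  0.7413  2.1452  0.105   0.1171 -0.7161] [ 0.2971 -0.3818  0.1112] [-0.0186  0.0574 -0.0448]
```

Request:
jog_arm(
  motion=[
    [0.2,0.2,-0.4,0,0],
    [0.2,0.2,-0.4,0,0],
    [0,0,-0.2,0,0],
    [0,0,-0.1,0,0],
  ],
)

```text
t: 18.92
tcp_pos: [0.4445, 0.0519, -0.0047]
tool_rot: [0.527, 0.847, 0.033, 0.063]
force: [0.8, 0.6, -0.2]
finger_gap: 1.001
```

Run:
```python
from meas import *
print(tilt(),sense()["q"],sense()["force"],sense()["ft_torque"])
```

```text
(array([ 0.4445,  0.0519, -0.0047]), array([ 0.1413, -0.0095, -0.9899]), np.float64(26.498475834060482), 1.0007540257820464) [-0.1415  0.7694  2.1335  0.1078  0.0976 -0.7062] [ 0.7866  0.6245 -0.1798] [0.0197 0.1003 0.0286]
```

Request:
jog_arm(
  motion=[
    [0,0,-0.2,0,0],
    [0,0,-0.2,0,0],
    [0,0,-0.2,0,0],
  ],
)

```text
t: 19.17
tcp_pos: [0.4446, 0.0521, -0.0074]
tool_rot: [0.526, 0.847, 0.034, 0.065]
force: [-1.6, 0.1, 43.4]
finger_gap: 1.003
```

Run:
```python
from meas import *
print(tilt(),sense()["q"],sense()["force"],sense()["ft_torque"])
```

```text
(array([ 0.4446,  0.0521, -0.0074]), array([ 0.1459, -0.0101, -0.9893]), np.float64(26.640442412191902), 1.0032443606367216) [-0.1411  0.7771  2.1369  0.1293  0.0819 -0.7295] [-1.6234  0.1053 43.3556] [-0.784   1.1572 -0.0195]
```

Pressing didn't level it: the force reached 43 N quickly and the tilt didn't improve, so I'm backing off. The data do show vertical travel here shifts the tilt, outward going down and presumably inward going up, so I'll use that.

Request:
jog_arm(
  motion=[
    [0,0,1,0,40],
    [0,0,3,0,110],
    [0,0,3,0,110],
    [0,0,3,0,110],
    [0,0,3,0,110],
    [0,0,3,0,110],
    [0,0,3,0,110],
    [0,0,3,0,110],
    [0,0,3,0,110],
    [0,0,0,0,110],
  ],
)

```text
t: 20.0
tcp_pos: [0.4383, 0.0524, 0.2533]
tool_rot: [0.526, 0.847, 0.033, 0.062]
force: [0.6, -0.7, -0.3]
finger_gap: 0.568
```

Run:
```python
from meas import *
print(tilt(),sense()["q"],sense()["force"],sense()["ft_torque"])
```

```text
(array([0.4383, 0.0524, 0.2533]), array([ 0.1397, -0.0089, -0.9902]), np.float64(26.55198370812114), 0.5684303054440953) [-0.1429  0.1935  1.935   0.0144  0.8731 -0.6105] [ 0.569  -0.7162 -0.2995] [-0.0165  0.0157 -0.0509]
```

Request:
jog_arm(
  motion=[
    [0,0,0,0,110],
    [0,0,0,0,110],
    [0,0,0,0,110],
    [0,0,0,0,110],
    [0,0,0,0,110],
    [0,0,0,0,110],
    [0,0,0,0,110],
    [0,0,0,0,110],
  ],
)

```text
t: 20.67
tcp_pos: [0.434, 0.053, 0.248]
tool_rot: [0.527, 0.848, 0.031, 0.056]
force: [0.8, -1.0, -0.1]
finger_gap: 0.569
```

Run:
```python
from meas import *
s=sense();print(tilt(),s["q"],s["tau"])
```

```text
(array([0.434, 0.053, 0.248]), array([ 0.1282, -0.0068, -0.9917]), np.float64(26.494732697156472), 0.5692696688360467) [-0.1434  0.1999  1.9438  0.0152  0.8697 -0.6113] [  0.0034 -25.8446 -15.377    0.0337  -0.4436  -0.    ]
```

Holding still up here reduces the tilt by itself (0.140→0.128 rad in 8 rows). I'll wait here and keep height.

Request:
jog_arm(
  motion=[
    [0.03,0,0.06,0,110],
    [0.03,0,0.06,0,110],
    [0.03,0,0.06,0,110],
    [0.03,0,0.06,0,110],
    [0.03,0,0.06,0,110],
    [0.03,0,0.06,0,110],
    [0.03,0,0.06,0,110],
    [0.03,0,0.06,0,110],
    [0.03,0,0.06,0,110],
    [0.03,0,0.06,0,110],
  ],
)

```text
t: 21.5
tcp_pos: [0.4374, 0.0529, 0.2543]
tool_rot: [0.527, 0.848, 0.031, 0.056]
force: [1.0, -0.5, 0.2]
finger_gap: 0.573
```

Run:
```python
from meas import *
s=sense();print(tilt(),s["q"],s["tau"])
```

```text
(array([0.4374, 0.0529, 0.2543]), array([ 0.1276, -0.0067, -0.9918]), np.float64(26.493218336096795), 0.5730979279883133) [-0.1422  0.1951  1.9276  0.0147  0.8914 -0.6096] [ -0.0064 -25.8869 -15.7209   0.0342  -0.4608  -0.0014]
```

Request:
jog_arm(
  motion=[
    [0,0,0,-7.1,110],
    [0,0,0,-7.1,110],
    [0,0,0,-7.1,110],
    [0,0,0,-7.1,110],
    [0,0,0,-7.1,110],
    [0,0,0,-7.1,110],
    [0,0,0,-7.1,110],
    [0,0,0,-7.1,110],
    [0,0,0,-7.1,110],
    [0,0,0,-7.1,110],
  ],
)

```text
t: 22.33
tcp_pos: [0.4369, 0.0527, 0.255]
tool_rot: [0.924, 0.377, -0.008, 0.064]
force: [0.7, 0.0, -0.6]
finger_gap: 0.567
```

Request:
jog_arm(
  motion=[
    [0,0,0,-7.1,110],
    [0,0,0,-7.1,110],
    [0,0,0,-7.1,110],
    [0,0,0,-7.1,110],
    [0,0,0,-7.1,110],
    [0,0,0,-7.1,110],
    [0,0,0,-7.1,110],
    [0,0,0,-7.1,110],
    [0,0,0,-7.1,110],
    [0,0,0,-7.1,110],
  ],
)

```text
t: 23.17
tcp_pos: [0.4375, 0.0539, 0.2551]
tool_rot: [0.97, -0.235, -0.044, 0.048]
force: [-0.4, 0.3, -0.5]
finger_gap: 0.569
```

Run:
```python
from meas import *
s=sense();print(tilt(),s["q"],s["tau"])
```

```text
(array([0.4375, 0.0539, 0.2551]), array([-0.1077, -0.0723, -0.9915]), np.float64(-117.02985152988353), 0.569317039426638) [-0.0764  0.2976  1.7702 -0.087   1.1775  2.0073] [  0.3796 -31.3784 -15.7638  -0.3502   0.2822  -0.8743]
```

Request:
jog_arm(
  motion=[
    [0,0,-2.5,-5,110],
    [0,0,-2.5,-5,110],
    [0,0,-2.5,-5,110],
    [0,0,-2.5,-5,110],
    [0,0,-2.5,-5,110],
    [0,0,-2.5,-5,110],
    [0,0,-2.5,0,110],
    [0,0,-1.5,0,110],
    [0,0,0,0,110],
    [0,0,0,0,110],
  ],
)

```text
t: 24.0
tcp_pos: [0.4438, 0.053, 0.0597]
tool_rot: [0.868, -0.493, -0.048, 0.035]
force: [-0.7, 0.1, -0.2]
finger_gap: 0.564
```

Run:
```python
from meas import *
s=sense();print(tilt(),s["q"],s["tau"])
```

```text
(array([0.4438, 0.053 , 0.0597]), array([-0.117 , -0.0132, -0.993 ]), np.float64(-149.03966449103416), 0.5636220163853561) [-0.1141  0.6419  1.9256 -0.0415  0.6895  2.5233] [ -0.0665 -36.7161  -5.8884  -0.0518   0.3808   0.0053]
```

Run:
```python
from meas import *
for n in ["scene","side"]:
    d=snapshot(n);W=cloud(d)
    xy=np.hypot(W[...,0]-.578,W[...,1]+.0588)
    k=(W[...,2]>.079)&(W[...,2]<.1)&(xy<.085)&(xy>.055)
    P=W[k]
    lab=None
    if len(P):
        a=np.degrees(np.arctan2(P[:,1]+.0588,P[:,0]-.578)); print(n,len(P)); 
        for c in np.unique(np.round(a/40)):
            q=P[np.round(a/40)==c];print(c*40,len(q),q.mean(0),q.max(0)[2])
    x0,y0=(200,165) if n=="scene" else (220,195)
    cv2.imwrite(f"pics/post_{n}.png",cv2.resize(d["img"][y0:y0+75,x0:x0+75,::-1],(600,600),interpolation=cv2.INTER_CUBIC))
```

```text
scene 62
-120.0 8 [ 0.5632 -0.1265  0.0853] 0.08694830011110055
-80.0 14 [ 0.5711 -0.1266  0.0845] 0.08725354774872918
-40.0 1 [ 0.6178 -0.1016  0.0795] 0.07952669473815688
0.0 13 [ 0.6462 -0.0369  0.0848] 0.08750808365189044
40.0 8 [ 0.642  -0.032   0.0854] 0.0870599241910005
120.0 10 [ 0.527  -0.0116  0.0852] 0.08696710741888114
160.0 8 [ 0.5234 -0.0162  0.0852] 0.08648095230476949
side 39
-120.0 3 [ 0.5638 -0.1261  0.0835] 0.08400888673259366
-80.0 12 [ 0.5691 -0.128   0.0827] 0.08513909595470848
0.0 10 [ 0.6468 -0.0371  0.0832] 0.08537081290956783
40.0 2 [ 0.6449 -0.0313  0.0838] 0.0841442359503699
120.0 8 [ 0.5279 -0.0116  0.0832] 0.08555660404460097
160.0 4 [ 0.5253 -0.0171  0.0827] 0.08372018114497015
```

View pics/post_scene.png

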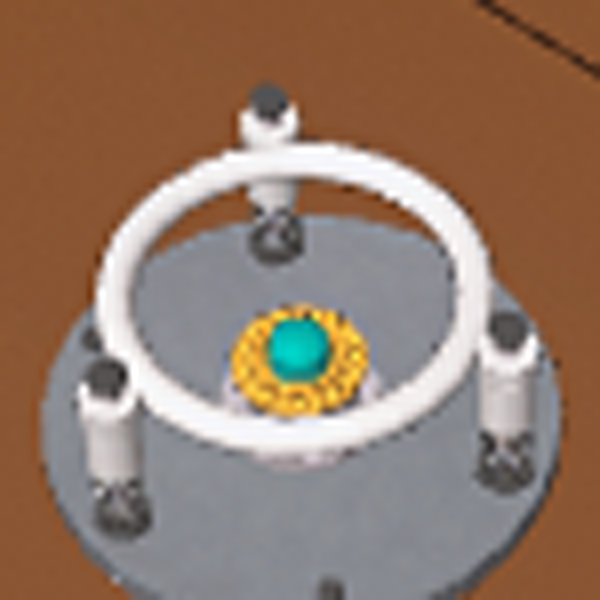

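View pics/post_side.png

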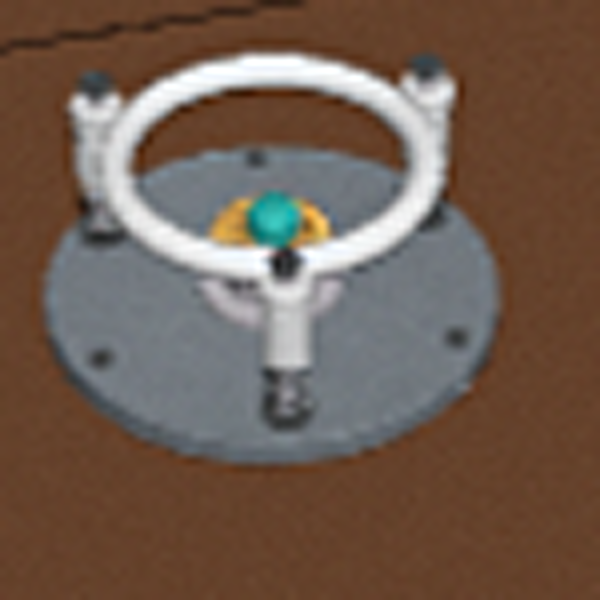

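The sleeves on the jig posts are fixed, upright and tall. Gripping the nearest one gives a pure couple that should square the tool in its jaw plane. The near post is at about (0.525,−0.014) and the stone is untouched in the cup.

Request:
jog_arm(
  motion=[
    [0,0,3,5,110],
    [0,0,3,5,110],
    [1.5,-1.3,2,5,110],
    [2,-1.7,0,4,110],
    [2,-1.7,0,0,110],
    [1.5,-1.2,0,0,110],
    [0.5,-0.3,0,0,110],
    [0,0,0,0,110],
  ],
)

```text
t: 24.77
tcp_pos: [0.5242, -0.0107, 0.1562]
tool_rot: [0.941, -0.334, -0.031, 0.042]
force: [0.9, 0.2, -0.8]
finger_gap: 0.568
```

Run:
```python
from meas import *
s=sense();print(tilt(),s["q"])
d=snapshot("wrist");cv2.imwrite("pics/w11.png",cv2.resize(d["img"][:,:,::-1],(800,600)))
W=cloud(d);M=R.from_quat(s["tool_rot"]).as_matrix();T=(W-s["tcp_pos"])@M
xy=np.hypot(W[...,0]-.525,W[...,1]+.014)
k=(W[...,2]>.080)&(W[...,2]<.09)&(xy<.02);P=W[k];print(len(P),P.mean(0),P.min(0),P.max(0),"tool",T[k].mean(0))
```

```text
(array([ 0.5242, -0.0107,  0.1562]), array([-0.0874, -0.0583, -0.9945]), np.float64(-128.96116780877222), 0.5682246721828904) [-0.1912  0.5323  1.6956 -0.0885  0.9905  2.1126]
226 [ 0.5245 -0.0131  0.0842] [ 0.5179 -0.0192  0.0806] [ 0.5304 -0.0069  0.0861] tool [ 0.004  -0.0056  0.0717]
```

View pics/w11.png

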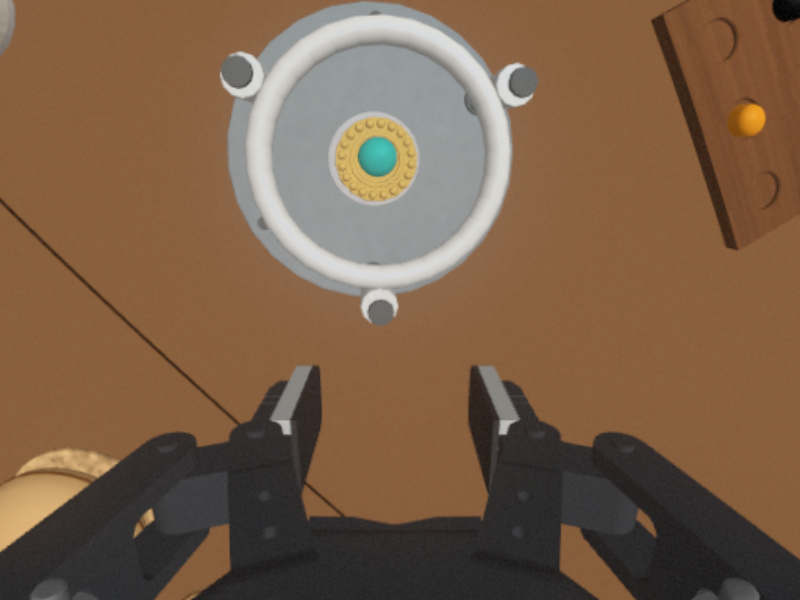

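The post cap shows at (380,311), almost on the jaws' centre line. Lowering around it.

Request:
jog_arm(
  motion=[
    [-0.1,0,-2.5,0,110],
    [-0.1,0,-2.5,0,110],
    [-0.1,0,-2,0,110],
    [0,0,-1,0,110],
    [0,0,0,0,110],
  ],
)

```text
t: 25.23
tcp_pos: [0.5159, -0.0063, 0.077]
tool_rot: [0.942, -0.333, -0.032, 0.042]
force: [0.5, 0.1, -0.0]
finger_gap: 0.569
```

Run:
```python
from meas import *
s=sense();print(tilt(),s["force"])
d=snapshot("wrist");cv2.imwrite("pics/w12.png",cv2.resize(d["img"][:,:,::-1],(800,600)))
W=cloud(d);M=R.from_quat(s["tool_rot"]).as_matrix();T=(W-s["tcp_pos"])@M
xy=np.hypot(W[...,0]-.525,W[...,1]+.014)
k=(W[...,2]>.080)&(W[...,2]<.09)&(xy<.015);P=W[k];print(len(P),P.mean(0),P.min(0),P.max(0),"tool",T[k].mean(0))
```

```text
(array([ 0.5159, -0.0063,  0.077 ]), array([-0.0873, -0.0576, -0.9945]), np.float64(-128.82204579354453), 0.5686915119210872) [ 0.5469  0.0559 -0.0227]
522 [ 0.5247 -0.0134  0.0842] [ 0.5177 -0.0194  0.0804] [ 0.5306 -0.0066  0.0858] tool [ 0.0111  0.0007 -0.0075]
```

View pics/w12.png

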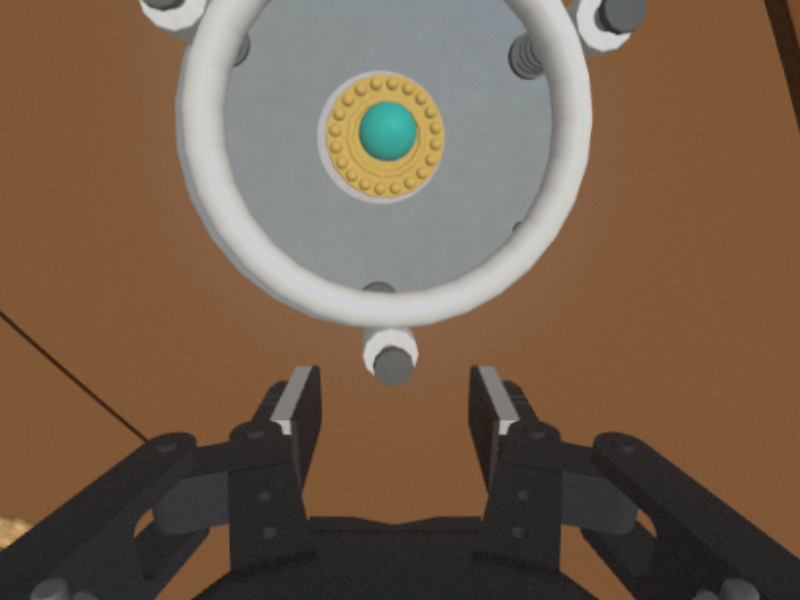

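Request:
jog_arm(
  motion=[
    [0.3,-0.25,-0.8,0,120],
    [0.2,-0.15,-0.8,0,140],
    [0,0,-0.5,0,150],
    [0,0,0,0,150],
  ],
)

```text
t: 25.62
tcp_pos: [0.523, -0.0101, 0.0578]
tool_rot: [0.942, -0.332, -0.029, 0.041]
force: [0.1, -0.1, 0.6]
finger_gap: 0.409
```

Run:
```python
from meas import *
s=sense();print(tilt(),s["force"])
d=snapshot("wrist");cv2.imwrite("pics/w13.png",cv2.resize(d["img"][:,:,::-1],(800,600)))
W=cloud(d);M=R.from_quat(s["tool_rot"]).as_matrix();T=(W-s["tcp_pos"])@M
xy=np.hypot(W[...,0]-.525,W[...,1]+.014)
k=(W[...,2]>.080)&(W[...,2]<.09)&(xy<.015);P=W[k];print(len(P),P.mean(0),"tool",T[k].mean(0))
```

```text
(array([ 0.523 , -0.0101,  0.0578]), array([-0.082 , -0.0587, -0.9949]), np.float64(-128.77071012643617), 0.40879940325965264) [ 0.0765 -0.1368  0.6341]
699 [ 0.5245 -0.0145  0.0842] tool [ 0.0033  0.005  -0.0261]
```

View pics/w13.png

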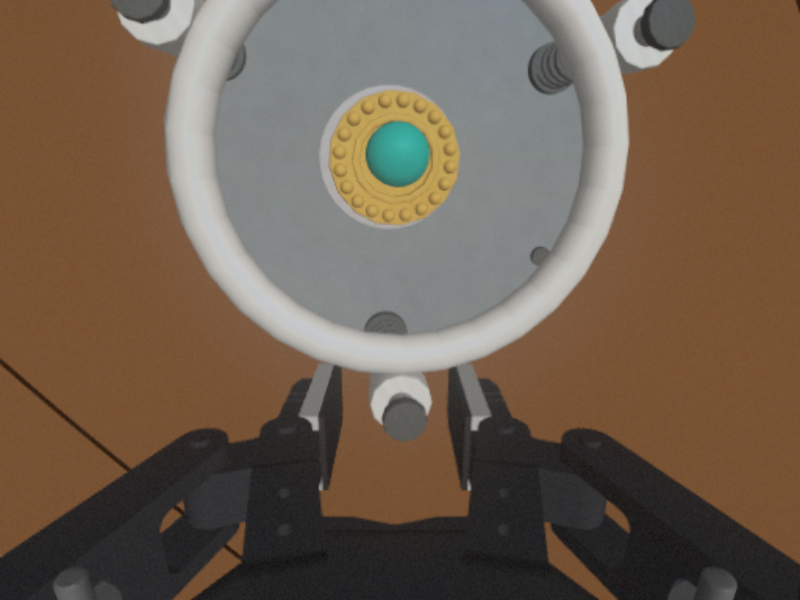

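Pads straddle the sleeve (cap at (404,418)). Closing on it and holding still so the arm can square up.

Request:
jog_arm(
  motion=[
    [0,0,0,0,200],
    [0,0,0,0,255],
    [0,0,0,0,255],
    [0,0,0,0,255],
    [0,0,0,0,255],
    [0,0,0,0,255],
  ],
  squeeze=60,
)

```text
t: 26.17
tcp_pos: [0.5224, -0.0114, 0.0588]
tool_rot: [0.942, -0.332, -0.029, 0.042]
force: [-0.0, 0.1, -0.8]
finger_gap: 0.186
```

Run:
```python
from meas import *
s=sense();print(tilt(),s["force"],s["ft_torque"])
```

```text
(array([ 0.5224, -0.0114,  0.0588]), array([-0.0831, -0.0607, -0.9947]), np.float64(-128.70774268437347), 0.18583567369891518) [-0.0349  0.1166 -0.7616] [-0.0406 -0.0677  0.0404]
```

Request:
jog_arm(
  motion=[
    [0,0,0,0,255],
    [0,0,0,0,255],
    [0,0,0,0,255],
    [0,0,0,0,255],
  ],
  squeeze=120,
)

```text
t: 26.5
tcp_pos: [0.5224, -0.0114, 0.059]
tool_rot: [0.942, -0.331, -0.029, 0.043]
force: [0.2, 0.4, -0.8]
finger_gap: 0.158
```

Run:
```python
from meas import *
s=sense();print(tilt(),s["force"],s["ft_torque"],s["finger_gap"])
d=snapshot("wrist");cv2.imwrite("pics/w14.png",cv2.resize(d["img"][150:330,180:360,::-1],(600,600)))
```

```text
(array([ 0.5224, -0.0114,  0.059 ]), array([-0.083 , -0.061 , -0.9947]), np.float64(-128.69459166553636), 0.15840021318712755) [ 0.2253  0.4064 -0.8164] [-0.0116 -0.01    0.0153] 0.15840021318712755
```

View pics/w14.png

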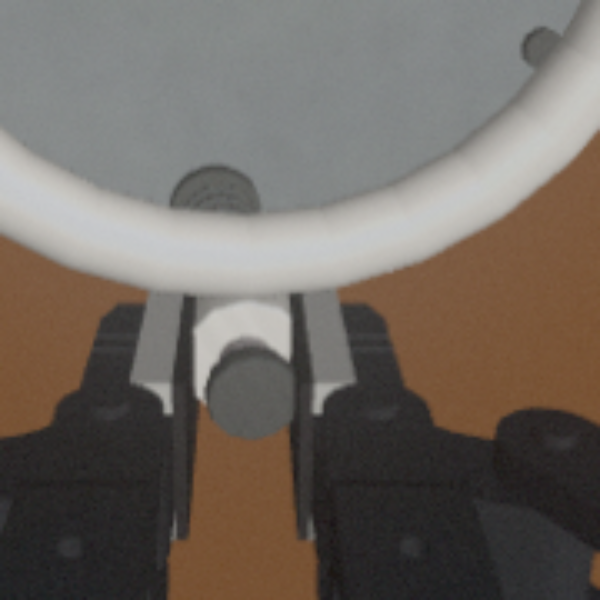

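The grip found only the short cap, so there was no squaring couple. Releasing.

One more option: an upward load on the fingertips made the arm pitch outward row by row, which is exactly opposite to the present inward tilt. I'll press lightly on bare bench with closed fingers in this orientation.

Request:
jog_arm(
  motion=[
    [0,0,0,0,150],
    [0,0,0,0,120],
    [0,0,0,0,120],
    [0,0,2.5,0,150],
    [-1,1,2.5,-6,200],
    [-2.5,2.5,0,-7,255],
    [-2.5,2.5,-2,-7,255],
    [-1,1,-2.5,-5,255],
    [0,0,-2,0,255],
    [0,0,0,0,255],
  ],
  squeeze=30,
)

```text
t: 27.38
tcp_pos: [0.4558, 0.0603, 0.0484]
tool_rot: [0.843, -0.536, -0.031, 0.032]
force: [-0.4, 0.3, -0.3]
finger_gap: -0.001
```

Run:
```python
from meas import *
s=sense();print(tilt(),s["force"],s["q"])
d=snapshot("scene");cv2.imwrite("pics/s15.png",cv2.resize(d["img"][:,:,::-1],(800,600)))
```

```text
(array([0.4558, 0.0603, 0.0484]), array([-0.0858, -0.0208, -0.9961]), np.float64(-154.85261774529752), -0.0012671114060249066) [-0.4121  0.2768 -0.2981] [-0.0932  0.6653  1.9198 -0.0481  0.6407  2.65  ]
```

View pics/s15.png

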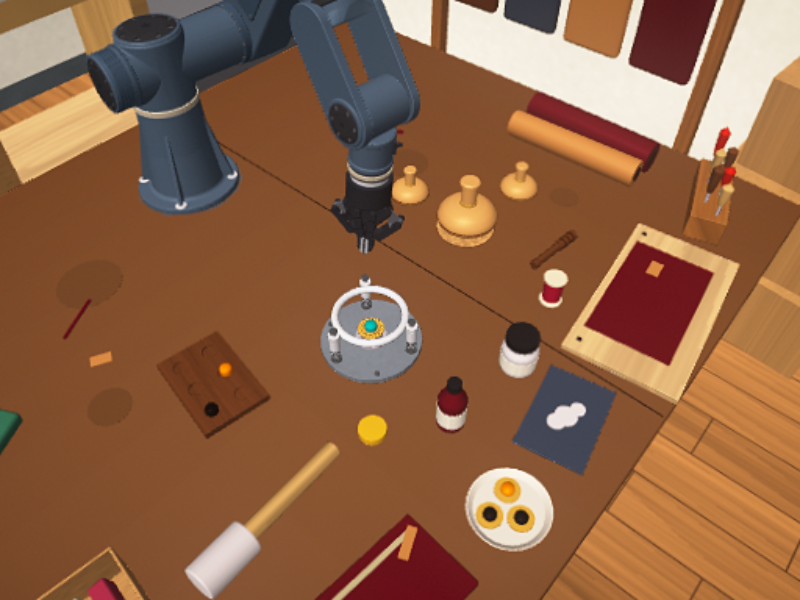

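All is undisturbed; the arm is over bare bench at (365,245). Touching down gently.

Request:
jog_arm(
  motion=[
    [0,0,-1.5,0,255],
    [0,0,-1.5,0,255],
    [0,0,-0.8,0,255],
    [0,0,-0.3,0,255],
    [0,0,-0.2,0,255],
    [0,0,-0.1,0,255],
  ],
)

```text
t: 27.93
tcp_pos: [0.4639, 0.0586, 0.0088]
tool_rot: [0.843, -0.536, -0.024, 0.029]
force: [-0.1, 0.3, -0.3]
finger_gap: -0.0
```

Run:
```python
from meas import *
s=sense();print(tilt(),s["force"],s["q"])
```

```text
(array([0.4639, 0.0586, 0.0088]), array([-0.0715, -0.0224, -0.9972]), np.float64(-154.8634258602358), -9.132833482361087e-05) [-0.0749  0.3168 -0.3395] [-0.0952  0.7477  1.9206 -0.0563  0.5432  2.6573]
```

Request:
jog_arm(
  motion=[
    [0,0,-0.4,0,255],
    [0,0,-0.3,0,255],
    [0,0,-0.1,0,255],
    [0,0,-0.1,0,255],
  ],
)

```text
t: 28.27
tcp_pos: [0.4658, 0.0581, 0.0009]
tool_rot: [0.843, -0.536, -0.022, 0.028]
force: [-0.7, 0.7, 0.1]
finger_gap: -0.007
```

Run:
```python
from meas import *
s=sense();print(tilt(),s["force"],s["q"])
```

```text
(array([0.4658, 0.0581, 0.0009]), array([-0.0673, -0.0228, -0.9975]), np.float64(-154.89200768458514), -0.006773938908867874) [-0.6958  0.7279  0.1211] [-0.0958  0.7642  1.9203 -0.0584  0.5227  2.6594]
```

Request:
jog_arm(
  motion=[
    [0,0,-0.15,0,255],
    [0,0,-0.12,0,255],
    [0,0,-0.12,0,255],
  ],
)

```text
t: 28.52
tcp_pos: [0.466, 0.0581, 0.0003]
tool_rot: [0.843, -0.536, -0.022, 0.028]
force: [-0.5, 0.5, 11.3]
finger_gap: 0.005
```

Run:
```python
from meas import *
s=sense();print(tilt(),s["force"],s["q"])
```

```text
(array([0.466 , 0.0581, 0.0003]), array([-0.0659, -0.0233, -0.9976]), np.float64(-154.87998287145453), 0.004640837697526448) [-0.5269  0.5327 11.334 ] [-0.0955  0.7654  1.921  -0.0594  0.5194  2.6604]
```

Request:
jog_arm(
  motion=[
    [0,0,-0.3,0,255],
    [0,0,-0.3,0,255],
    [0,0,-0.3,0,255],
    [0,0,-0.3,0,255],
    [0,0,-0.3,0,255],
    [0,0,-0.3,0,255],
  ],
)

```text
t: 29.02
tcp_pos: [0.466, 0.0581, 0.0]
tool_rot: [0.844, -0.536, -0.017, 0.027]
force: [-3.8, 0.8, 28.4]
finger_gap: -0.001
```

Run:
```python
from meas import *
s=sense();print(tilt(),s["force"],s["q"])
```

```text
(array([0.466 , 0.0581, 0.    ]), array([-0.0576, -0.0263, -0.998 ]), np.float64(-154.79551587269535), -0.001350415560447419) [-3.7576  0.8231 28.3821] [-0.0941  0.7648  1.9268 -0.0653  0.5058  2.6657]
```

Working: at 28 N the tilt falls about 0.0014 rad per row. Continuing.

Request:
jog_arm(
  motion=[
    [0,0,-0.36,0,255],
    [0,0,-0.36,0,255],
    [0,0,-0.36,0,255],
    [0,0,-0.36,0,255],
    [0,0,-0.36,0,255],
    [0,0,-0.36,0,255],
    [0,0,-0.36,0,255],
    [0,0,-0.36,0,255],
    [0,0,-0.36,0,255],
    [0,0,-0.36,0,255],
  ],
)

```text
t: 29.85
tcp_pos: [0.466, 0.0581, -0.0001]
tool_rot: [0.845, -0.534, -0.007, 0.024]
force: [-4.8, 0.6, 34.9]
finger_gap: -0.005
```

Run:
```python
from meas import *
s=sense();print(tilt(),s["force"],s["q"])
```

```text
(array([ 0.466 ,  0.0581, -0.0001]), array([-0.0378, -0.0328, -0.9987]), np.float64(-154.64935692146835), -0.005160257147379816) [-4.8152  0.6188 34.8618] [-0.0912  0.7626  1.9408 -0.0791  0.4741  2.6786]
```

Request:
jog_arm(
  motion=[
    [0,0,-0.36,0,255],
    [0,0,-0.36,0,255],
    [0,0,-0.36,0,255],
    [0,0,-0.36,0,255],
    [0,0,-0.36,0,255],
    [0,0,-0.36,0,255],
    [0,0,-0.36,0,255],
    [0,0,-0.36,0,255],
    [0,0,-0.36,0,255],
    [0,0,-0.36,0,255],
  ],
)

```text
t: 30.68
tcp_pos: [0.466, 0.0581, -0.0001]
tool_rot: [0.846, -0.534, 0.004, 0.021]
force: [-3.1, 0.3, 35.6]
finger_gap: 0.003
```

Run:
```python
from meas import *
s=sense();print(tilt(),s["force"],s["q"])
```

```text
(array([ 0.466 ,  0.0581, -0.0001]), array([-0.0152, -0.0395, -0.9991]), np.float64(-154.53272135046518), 0.0032074102593248593) [-3.0818  0.3404 35.5971] [-0.0882  0.7603  1.9569 -0.0961  0.4379  2.6958]
```

Request:
jog_arm(
  motion=[
    [0,0,-0.36,0,255],
    [0,0,-0.36,0,255],
    [0,0,-0.36,0,255],
    [0,0,-0.36,0,255],
    [0,0,-0.36,0,255],
    [0,0,-0.36,0,255],
    [0,0,-0.36,0,255],
    [0,0,-0.3,0,255],
    [0,0,-0.1,0,255],
    [0,0,0.1,0,255],
  ],
)

```text
t: 31.52
tcp_pos: [0.4663, 0.0582, 0.0026]
tool_rot: [0.846, -0.533, 0.015, 0.017]
force: [1.0, 0.9, -0.1]
finger_gap: 0.001
```

Request:
jog_arm(
  motion=[
    [0,0,1,0,200],
    [0,0,2,5,150],
    [0,0,2.5,7,90],
    [0,0,3,7,70],
    [0,0,3,7,70],
    [0,0,3,7,70],
    [0,0,3,7,70],
    [0,0,1.5,7,70],
    [0,0,0,0,70],
    [0,0,0,0,70],
  ],
)

```text
t: 32.35
tcp_pos: [0.4631, 0.059, 0.2031]
tool_rot: [0.99, -0.14, 0.021, 0.013]
force: [0.5, -0.1, -0.2]
finger_gap: 0.724
```

Run:
```python
from meas import *
s=sense();print(tilt(),s["force"],s["q"])
```

```text
(array([0.4631, 0.059 , 0.2031]), array([ 0.0371, -0.0321, -0.9988]), np.float64(-106.17622355297443), 0.7236892809600716) [ 0.5495 -0.0894 -0.2435] [-0.0947  0.3477  1.8717 -0.0368  0.8826  1.7808]
```

The jaw-plane tilt is now only 0.02 rad. On to the presser.

Request:
jog_arm(
  motion=[
    [0.6,2,0,0,70],
    [1,3.5,0,0,70],
    [1,3.5,0,0,70],
    [1,3.5,0,0,70],
    [1,3.5,0,0,70],
    [0.7,2.5,0,0,70],
    [0.3,1,0,0,70],
    [0,0,0,0,70],
    [0,0,0,0,70],
  ],
)

```text
t: 33.1
tcp_pos: [0.5129, 0.2603, 0.1885]
tool_rot: [0.988, -0.155, 0.008, 0.018]
force: [-0.3, -0.1, -0.8]
finger_gap: 0.726
```

```bash
cat >> meas.py <<'E'
def pres(d):
    W=cloud(d)
    xy=np.hypot(W[...,0]-.5245,W[...,1]-.270)
    out=[]
    k=(W[...,2]>.108)&(W[...,2]<.125)&(xy<.035);P=W[k]
    if len(P)>10: print("lip",len(P),P.mean(0),cv2.minEnclosingCircle(P[:,:2].astype(np.float32)))
    k=(W[...,2]>.057)&(W[...,2]<.066)&(xy<.045);P=W[k]
    if len(P)>10: print("shoulder",len(P),cv2.minEnclosingCircle(P[:,:2].astype(np.float32)),np.median(P[:,2]))
    k=(W[...,2]>.022)&(W[...,2]<.045)&(xy<.075);P=W[k]
    if len(P)>10: print("belly",len(P),cv2.minEnclosingCircle(P[:,:2].astype(np.float32)),circ_r(P[:,:2]))
E
python3 - <<'E'
from meas import *
s=sense();print(tilt(),s["q"])
d=snapshot("wrist");cv2.imwrite("pics/w16.png",cv2.resize(d["img"][:,:,::-1],(800,600)));pres(d)
E
```

```text
(array([0.5129, 0.2603, 0.1885]), array([ 0.0111, -0.0386, -0.9992]), np.float64(-107.82512996001901), 0.7260882664739355) [ 0.2965  0.5171  1.5978 -0.0469  1.0278  2.2023]
lip 1910 [0.5238 0.2708 0.1139] ((0.5226855874061584, 0.27113258838653564), 0.01923624984920025)
shoulder 3021 ((0.5222108364105225, 0.27054476737976074), 0.040562957525253296) 0.05974116272403718
belly 1359 ((0.5229868292808533, 0.2714562714099884), 0.05864255130290985) (array([0.5237, 0.271 ]), np.float64(0.054288800029268676))
```

View pics/w16.png

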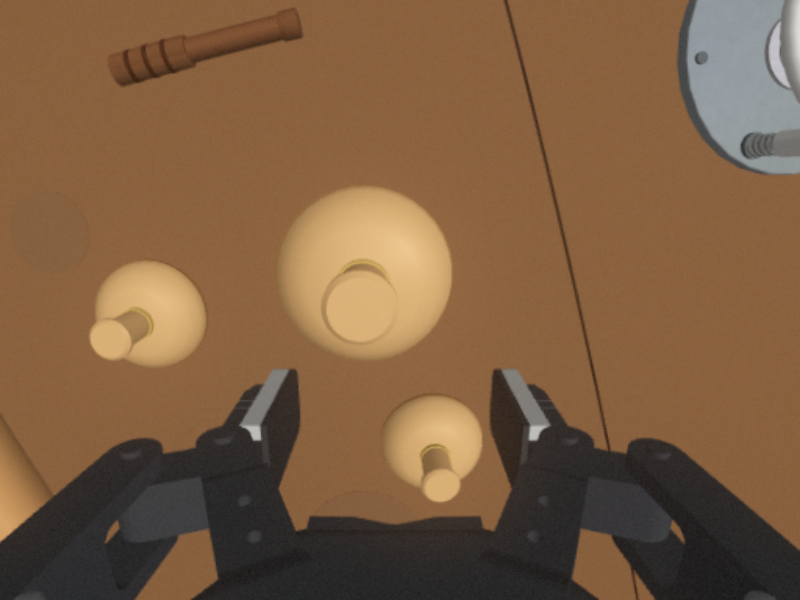

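Wrist view: the large presser's top is at (361,305) and its shoulder is round. The small ones at (150,315) and (432,440) are clear of the fingers. Shifting over it.

Request:
jog_arm(
  motion=[
    [0.4,0.4,-1,0,70],
    [0.4,0.4,-1.5,0,70],
    [0.2,0.2,-1.5,0,70],
    [0,0,-0.5,0,70],
    [0,0,0,0,70],
  ],
)

```text
t: 33.57
tcp_pos: [0.5218, 0.2632, 0.1394]
tool_rot: [0.987, -0.16, 0.006, 0.02]
force: [0.0, 0.4, 1.2]
finger_gap: 0.726
```

Run:
```python
from meas import *
s=sense();print(tilt())
d=snapshot("wrist");cv2.imwrite("pics/w17.png",cv2.resize(d["img"][:,:,::-1],(800,600)));pres(d)
```

```text
(array([0.5218, 0.2632, 0.1394]), array([ 0.0062, -0.0414, -0.9991]), np.float64(-108.47052794349496), 0.7260722426704084)
lip 2843 [0.5246 0.2706 0.1138] ((0.5228795409202576, 0.2711983323097229), 0.019251910969614983)
shoulder 4107 ((0.5234949588775635, 0.2719193696975708), 0.03964925557374954) 0.05985585119480921
belly 1808 ((0.5226820111274719, 0.2715347409248352), 0.05863054841756821) (array([0.5241, 0.2709]), np.float64(0.05402792033154575))
```

View pics/w17.png

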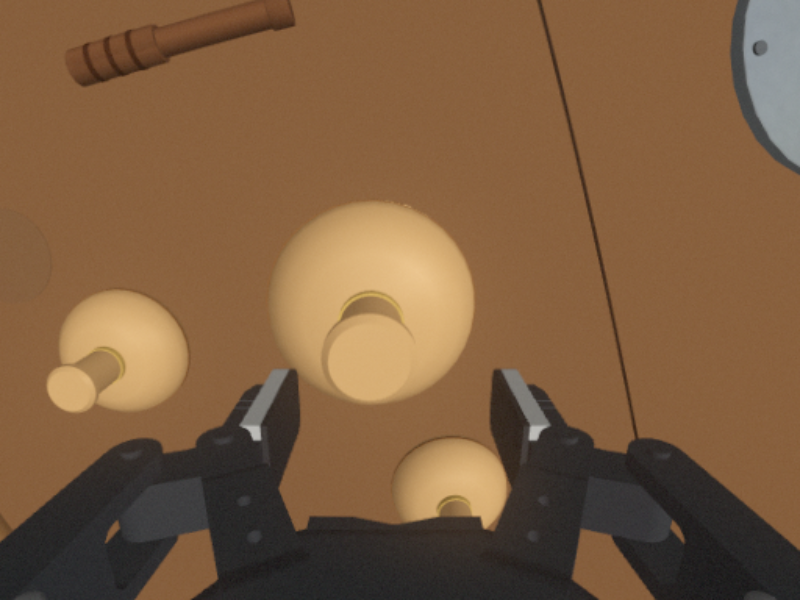

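Request:
jog_arm(
  motion=[
    [0.1,0.4,0,0,70],
    [0,0.35,-1,0,70],
    [0,0,-1.5,0,70],
    [0,0,-1.5,0,70],
    [0,0,-1.2,0,70],
    [0,0,-0.8,0,70],
    [0,0,0,0,70],
  ],
)

```text
t: 34.2
tcp_pos: [0.526, 0.2715, 0.0803]
tool_rot: [0.987, -0.162, 0.011, 0.018]
force: [-0.1, -0.7, 0.6]
finger_gap: 0.727
```

Run:
```python
from meas import *
s=sense();print(tilt(),s["force"])
d=snapshot("wrist");cv2.imwrite("pics/w18.png",cv2.resize(d["img"][:,:,::-1],(800,600)));pres(d)
```

```text
(array([0.526 , 0.2715, 0.0803]), array([ 0.0158, -0.0382, -0.9991]), np.float64(-108.67433799837971), 0.7269151480136362) [-0.051  -0.7263  0.5922]
lip 7066 [0.5256 0.2695 0.1144] ((0.5250495672225952, 0.2698955833911896), 0.034936949610710144)
shoulder 6997 ((0.5238718390464783, 0.27105897665023804), 0.039789024740457535) 0.05986402598262633
belly 2531 ((0.5234182476997375, 0.27137866616249084), 0.05860068276524544) (array([0.5248, 0.271 ]), np.float64(0.05337763267467854))
```

View pics/w18.png

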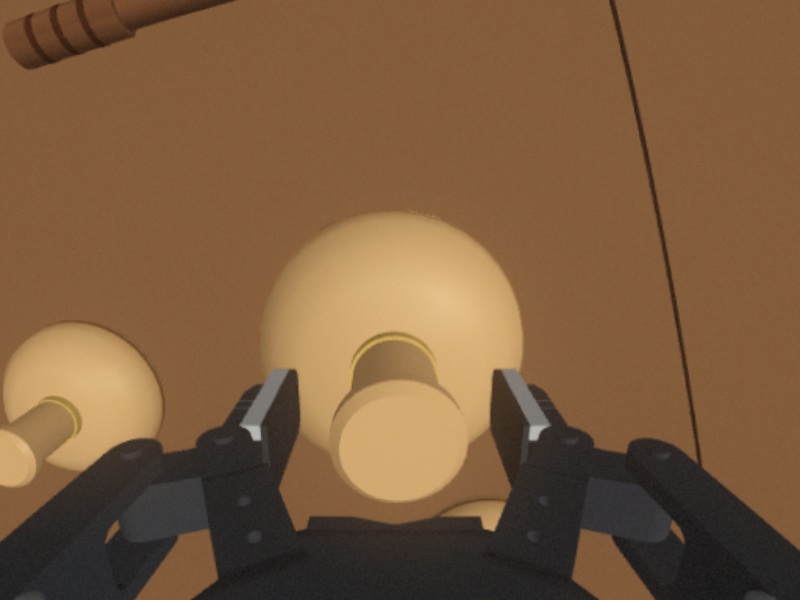

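Request:
jog_arm(
  motion=[
    [-0.15,0,-0.6,0,80],
    [-0.1,0,-0.5,0,90],
    [0,0,-0.4,0,100],
    [0,0,0,0,110],
    [0,0,0,0,120],
  ],
  squeeze=40,
)

```text
t: 34.67
tcp_pos: [0.5252, 0.2725, 0.0668]
tool_rot: [0.987, -0.162, 0.013, 0.016]
force: [0.6, -0.3, -0.0]
finger_gap: 0.527
```

Run:
```python
from meas import *
s=sense();print(tilt(),s["force"])
```

```text
(array([0.5252, 0.2725, 0.0668]), array([ 0.0213, -0.0364, -0.9991]), np.float64(-108.66189092681643), 0.526625226632721) [ 0.5895 -0.2592 -0.0281]
```

Request:
jog_arm(
  motion=[
    [-0.1,-0.2,-0.15,0,130],
    [0,0,0,0,160],
    [0,0,0,0,200],
    [0,0,0,0,220],
    [0,0,0,0,230],
    [0,0,0,0,230],
  ],
  squeeze=50,
)

```text
t: 35.17
tcp_pos: [0.5244, 0.2704, 0.0657]
tool_rot: [0.987, -0.162, 0.014, 0.016]
force: [0.2, -0.1, -1.3]
finger_gap: 0.385
```

Run:
```python
from meas import *
s=sense();print(tilt(),s["force"],s["ft_torque"],s["q"])
d=snapshot("wrist");pres(d)
```

```text
(array([0.5244, 0.2704, 0.0657]), array([ 0.0222, -0.0359, -0.9991]), np.float64(-108.67867926721593), 0.3847010100619876) [ 0.2477 -0.083  -1.3115] [ 0.0128  0.0008 -0.0077] [ 0.3077  0.7096  1.6489 -0.0586  0.7736  2.2458]
lip 9413 [0.5281 0.2686 0.1149] ((0.5244240760803223, 0.27000918984413147), 0.03507910668849945)
shoulder 6155 ((0.5242289304733276, 0.27118152379989624), 0.039916131645441055) 0.05984461746294564
belly 2887 ((0.5282634496688843, 0.26999029517173767), 0.057931557297706604) (array([0.525 , 0.2708]), np.float64(0.053152673513162246))
```

Request:
jog_arm(
  motion=[
    [0,0,0,0,235],
    [0,0,0,0,235],
    [0,0,0.3,0,235],
    [0,0,0.7,0,235],
    [0,0,1.5,0,235],
    [0,0,2,0,235],
    [0,0,1,0,235],
    [0,0,0,0,235],
  ],
)

```text
t: 35.88
tcp_pos: [0.5211, 0.2692, 0.1211]
tool_rot: [0.987, -0.162, 0.01, 0.018]
force: [-0.0, 1.0, -3.2]
finger_gap: 0.385
```

```bash
cat >> meas.py <<'E'
def ptilt(d,save=None):
    # axis of held presser from neck+belly points, in world, via band centroids in tool frame
    s=sense();M=R.from_quat(s["tool_rot"]).as_matrix()
    W=cloud(d);hsv=cv2.cvtColor(d["img"],cv2.COLOR_RGB2HSV).astype(int)
    T=(W-s["tcp_pos"])@M
    return s,M,W,T,hsv
E
python3 - <<'E'
from meas import *
s=sense();print(tilt(),s["force"],s["ft_torque"])
d=snapshot("wrist");e=snapshot("side");f=snapshot("scene")
cv2.imwrite("pics/w19.png",np.hstack([cv2.resize(d["img"][:,:,::-1],(400,300)),cv2.resize(e["img"][110:200,160:280,::-1],(400,300))]))
W=cloud(f);xy=np.hypot(W[...,0]-.5245,W[...,1]-.27)
for n,d in (("side",e),("scene",f)):
    W=cloud(d);xy=np.hypot(W[...,0]-.5245,W[...,1]-.27)
    for a in (.06,.07,.08,.09,.1,.105,.12):
        k=(abs(W[...,2]-a)<.004)&(xy<.075);P=W[k]
        if len(P)>8: print(n,a,len(P),P[:,:2].mean(0),P[:,:2].min(0),P[:,:2].max(0))
E
```

```text
(array([0.5211, 0.2692, 0.1211]), array([ 0.0139, -0.0386, -0.9992]), np.float64(-108.66873486088491), 0.3851203363345668) [-0.0451  1.027  -3.1546] [ 0.0632 -0.0277  0.0074]
side 0.07 11 [0.5146 0.2227] [0.4902 0.2175] [0.5398 0.2348]
side 0.08 49 [0.518  0.2263] [0.4648 0.211 ] [0.5809 0.2658]
side 0.09 86 [0.5146 0.2282] [0.4653 0.2104] [0.5747 0.2743]
side 0.1 109 [0.5188 0.2355] [0.4687 0.2144] [0.5762 0.2931]
side 0.105 130 [0.5193 0.2406] [0.472  0.2164] [0.5728 0.3082]
side 0.12 27 [0.5246 0.2595] [0.4965 0.2339] [0.5489 0.2937]
scene 0.08 49 [0.5469 0.2348] [0.4907 0.2125] [0.5772 0.2965]
scene 0.09 118 [0.5414 0.2367] [0.4692 0.2103] [0.5768 0.3147]
scene 0.1 169 [0.5371 0.2438] [0.4645 0.2145] [0.5738 0.3158]
scene 0.105 179 [0.5341 0.2477] [0.468 0.217] [0.573  0.3149]
scene 0.12 64 [0.5274 0.261 ] [0.497  0.2422] [0.5504 0.2932]
```

View pics/w19.png

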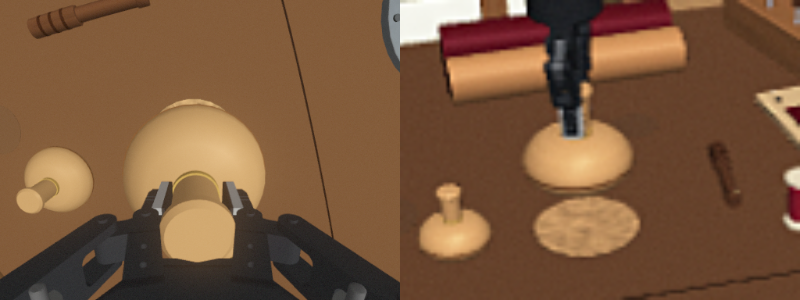

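The presser is held (−3.2 N matches 0.35 kg). In the side crop it looks upright above its mat at (587,225). Carrying it to the jig.

Request:
jog_arm(
  motion=[
    [0,0,2.5,0,235],
    [0.3,-1.2,2.5,0,235],
    [0.6,-2.5,0.5,0,235],
    [0.6,-3.5,0,0,235],
    [0.6,-3.5,0,0,235],
    [0.6,-3.5,0,0,235],
    [0.6,-3.5,0,0,235],
    [0.6,-3.5,0,0,235],
    [0.6,-3.5,0,0,235],
    [0.6,-3,0,0,235],
  ],
)

```text
t: 36.87
tcp_pos: [0.562, -0.0127, 0.1642]
tool_rot: [0.988, -0.155, -0.003, 0.02]
force: [1.1, 0.5, -3.9]
finger_gap: 0.385
```

Request:
jog_arm(
  motion=[
    [0.2,-2,0,0,235],
    [0,-1,0,0,235],
    [0,0,0,0,235],
    [0,0,0,0,235],
  ],
)

```text
t: 37.2
tcp_pos: [0.5632, -0.051, 0.16]
tool_rot: [0.987, -0.16, -0.005, 0.021]
force: [-0.3, 0.6, -3.7]
finger_gap: 0.384
```

Run:
```python
from meas import *
s=sense();print(tilt(),s["force"],s["ft_torque"],s["q"])
d=snapshot("wrist");cv2.imwrite("pics/w20.png",cv2.resize(d["img"][:,:,::-1],(800,600)))
```

```text
(array([ 0.5632, -0.051 ,  0.16  ]), array([-0.017 , -0.0388, -0.9991]), np.float64(-108.41251113292286), 0.3841772894996338) [-0.3252  0.5924 -3.6723] [0.0448 0.0287 0.014 ] [-0.2655  0.5467  1.6427 -0.0512  0.959   1.6562]
```

View pics/w20.png

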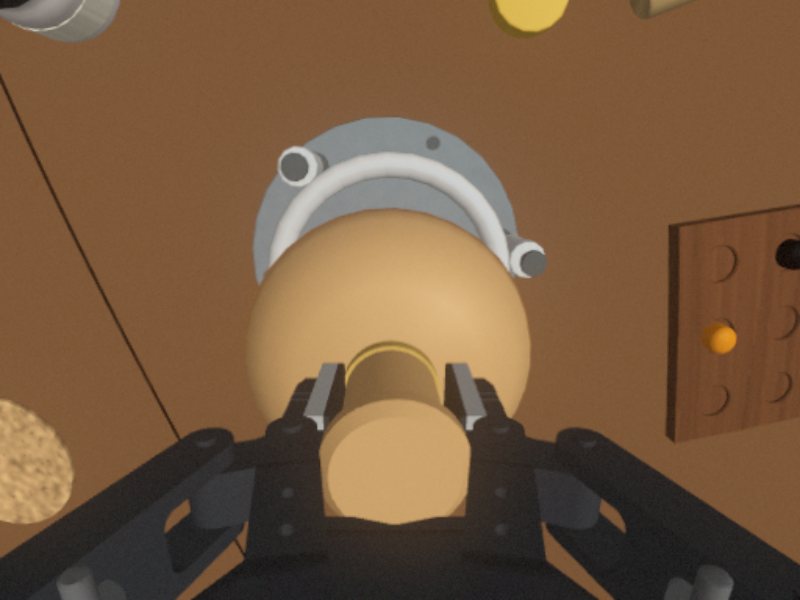

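Request:
jog_arm(
  motion=[
    [0.5,-0.2,0,0,235],
    [0.5,-0.2,-0.3,0,235],
    [0.3,-0.1,-0.4,0,235],
    [0.1,0,0,0,235],
    [0,0,0,0,235],
  ],
)

```text
t: 37.67
tcp_pos: [0.5776, -0.0495, 0.1516]
tool_rot: [0.988, -0.156, -0.006, 0.02]
force: [0.0, 0.6, -4.8]
finger_gap: 0.381
```

```bash
cat > pm.py <<'E'
from meas import *
from scipy.optimize import least_squares
def run():
    s=sense();t=s["tcp_pos"];print(tilt(),s["force"])
    z0=t[2]-.0605
    for n in ("scene","side","wrist"):
        d=snapshot(n);W=cloud(d);hsv=cv2.cvtColor(d["img"],cv2.COLOR_RGB2HSV).astype(int)
        xy=np.hypot(W[...,0]-t[0],W[...,1]-t[1])
        wood=(hsv[...,0]>8)&(hsv[...,0]<25)&(hsv[...,1]>60)&(hsv[...,2]>110)
        k=wood&(xy<.075)&(W[...,2]>z0+.012)&(W[...,2]<z0+.050)
        P=W[k]
        if len(P)<30: continue
        # belly as ellipsoid-like: fit center with radius profile free: r^2 = a - b*(z-zc)^2
        def f(p):
            r=np.hypot(P[:,0]-p[0]-p[5]*(P[:,2]-z0),P[:,1]-p[1]-p[6]*(P[:,2]-z0));return r-(p[2]+p[3]*(P[:,2]-z0)+p[4]*(P[:,2]-z0)**2)
        g=lambda q:f(np.r_[q,0,0])
        r=least_squares(g,[t[0],t[1],.05,.5,-10],loss="soft_l1",f_scale=.001)
        print(n,len(P),"belly axis",r.x[:2],"rms",np.sqrt(np.mean(r.fun**2)))
        x2=np.hypot(W[...,0]-.578,W[...,1]+.0588)
        m=(abs(W[...,2]-.072)<.006)&(x2<.068)&(x2>.044)&(hsv[...,1]<60)
        if m.sum()>60: print("  ring",m.sum(),circ_r(W[m][:,:2]),W[m][:,2].max())
E
python3 - <<'E'
from pm import *
run()
E
```

```text
(array([ 0.5776, -0.0495,  0.1516]), array([-0.0188, -0.037 , -0.9991]), np.float64(-107.92171526394198), 0.38077589263297107) [ 0.0039  0.6412 -4.8454]
scene 744 belly axis [ 0.5743 -0.0478] rms 0.0017461640089486553
  ring 371 (array([ 0.5802, -0.0594]), np.float64(0.0571358502296894)) 0.07797555686258306
side 553 belly axis [ 0.5772 -0.0485] rms 0.0020691456310607107
  ring 273 (array([ 0.5795, -0.0612]), np.float64(0.05712652579920299)) 0.07778509577496362
wrist 9169 belly axis [ 0.5733 -0.0487] rms 0.0007534667361787133
  ring 2655 (array([ 0.576 , -0.0566]), np.float64(0.05983421923118426)) 0.07733413763360222
```

Request:
jog_arm(
  motion=[
    [0.1,-0.5,0,0,235],
    [0.1,-0.45,0,0,235],
    [0,0,-0.5,0,235],
    [0,0,-0.3,0,235],
    [0,0,0,0,235],
  ],
)

```text
t: 38.23
tcp_pos: [0.5791, -0.0607, 0.1438]
tool_rot: [0.987, -0.156, -0.006, 0.02]
force: [0.4, -0.4, -3.5]
finger_gap: 0.384
```

Run:
```python
from pm import *
run()
e=snapshot("side");f=snapshot("scene")
cv2.imwrite("pics/w21.png",np.hstack([cv2.resize(f["img"][130:260,190:290,::-1],(400,520)),cv2.resize(e["img"][140:270,205:305,::-1],(400,520))]))
```

```text
(array([ 0.5791, -0.0607,  0.1438]), array([-0.0185, -0.0375, -0.9991]), np.float64(-107.97478323637577), 0.38361122449648655) [ 0.3825 -0.3806 -3.4715]
scene 751 belly axis [ 0.5761 -0.0591] rms 0.0017260609154547916
  ring 338 (array([ 0.5793, -0.0589]), np.float64(0.058011361862967986)) 0.07797863709624231
side 567 belly axis [ 0.5789 -0.0593] rms 0.0019850351078760757
  ring 232 (array([ 0.5799, -0.0602]), np.float64(0.05795014383680492)) 0.07776888154752837
wrist 8937 belly axis [ 0.5754 -0.0597] rms 0.0007489453198705413
  ring 1454 (array([ 0.5763, -0.0581]), np.float64(0.06083420844252561)) 0.07655291950980397
```

View pics/w21.png

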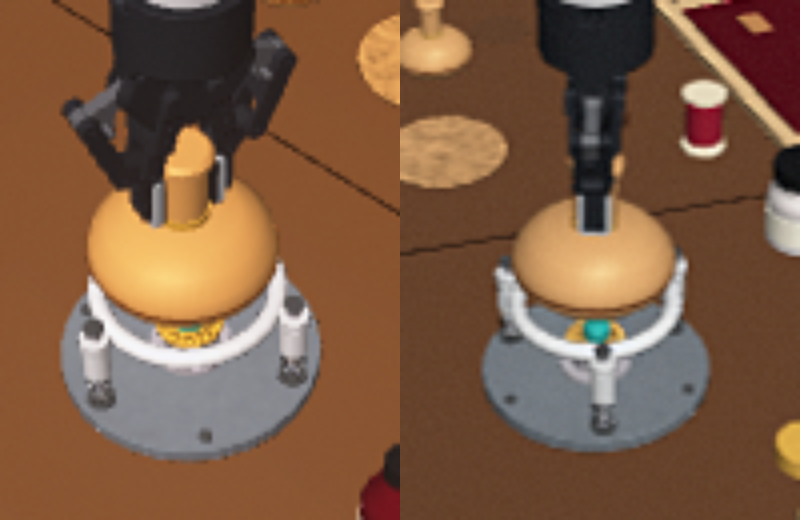

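Both crops show the presser upright and concentric over the ring, with the stone visible in the cup below. Lowering it.

Request:
jog_arm(
  motion=[
    [0.1,0.05,-0.4,0,235],
    [0.05,0,-0.5,0,235],
    [0,0,-0.5,0,235],
    [0,0,-0.2,0,235],
    [0,0,0,0,235],
  ],
)

```text
t: 38.9
tcp_pos: [0.5814, -0.0595, 0.1271]
tool_rot: [0.988, -0.156, -0.005, 0.02]
force: [0.0, 0.2, -3.9]
finger_gap: 0.382
```

Run:
```python
from pm import *
run()
```

```text
(array([ 0.5814, -0.0595,  0.1271]), array([-0.0164, -0.0379, -0.9991]), np.float64(-107.91166253889747), 0.3821722463068489) [ 0.0031  0.1886 -3.8557]
scene 737 belly axis [ 0.578  -0.0577] rms 0.0016541939112697435
  ring 299 (array([ 0.5784, -0.058 ]), np.float64(0.05918958587941802)) 0.07791053749519494
side 547 belly axis [ 0.5809 -0.0585] rms 0.002156597679828407
  ring 211 (array([ 0.5803, -0.0596]), np.float64(0.05853089678036281)) 0.07768697250157675
wrist 8826 belly axis [ 0.5779 -0.0587] rms 0.0007960062646548885
  ring 1113 (array([ 0.5727, -0.0572]), np.float64(0.06496509309465932)) 0.07607674179827051
```

Request:
jog_arm(
  motion=[
    [0,0,-0.25,0,235],
    [0,0,-0.2,0,235],
    [0,0,-0.2,0,235],
    [0,0,-0.15,0,235],
  ],
)

```text
t: 39.38
tcp_pos: [0.5812, -0.0594, 0.1218]
tool_rot: [0.988, -0.156, -0.005, 0.02]
force: [-3.0, 0.9, 4.4]
finger_gap: 0.385
```

Run:
```python
from pm import *
run();print(sense()["ft_torque"])
```

```text
(array([ 0.5812, -0.0594,  0.1218]), array([-0.0158, -0.0385, -0.9991]), np.float64(-107.9000125576712), 0.38492573623217696) [-3.029   0.9383  4.4365]
scene 722 belly axis [ 0.5796 -0.0582] rms 0.001805499619905917
  ring 264 (array([ 0.5786, -0.0582]), np.float64(0.05919483267372593)) 0.07718936674044397
side 553 belly axis [ 0.5827 -0.0591] rms 0.0022078304987582444
  ring 190 (array([ 0.5804, -0.059 ]), np.float64(0.05854436838387391)) 0.0774168901896577
wrist 9031 belly axis [ 0.5796 -0.0592] rms 0.0008044014599853607
  ring 772 (array([ 0.5721, -0.0566]), np.float64(0.06635112408809792)) 0.0760458506832449
[ 0.1008  0.3938 -0.0217]
```

Contact came at TCP z 0.1218, as predicted. There's a 3 N side force toward −x, so I'm easing that way while pressing.

Request:
jog_arm(
  motion=[
    [-0.1,0.02,-0.25,0,235],
    [-0.05,0,-0.25,0,235],
    [0,0,-0.25,0,235],
    [0,0,-0.25,0,235],
  ],
)

```text
t: 39.87
tcp_pos: [0.5796, -0.059, 0.1133]
tool_rot: [0.988, -0.156, -0.004, 0.02]
force: [-4.6, 1.9, 7.9]
finger_gap: 0.385
```

Run:
```python
from pm import *
run();print(sense()["ft_torque"])
```

```text
(array([ 0.5796, -0.059 ,  0.1133]), array([-0.0143, -0.0388, -0.9991]), np.float64(-107.8974981330216), 0.38481997308976623) [-4.5874  1.8942  7.854 ]
scene 693 belly axis [ 0.5797 -0.0583] rms 0.0016964050682090866
side 544 belly axis [ 0.583  -0.0592] rms 0.0021922005458267493
wrist 8920 belly axis [ 0.5798 -0.0593] rms 0.0007537966650364775
  ring 66 (array([ 0.5654, -0.1263]), np.float64(0.0033597814011245425)) 0.0778686802727222
[ 0.1538  0.5718 -0.0341]
```

Request:
jog_arm(
  motion=[
    [-0.1,0.05,-0.22,0,235],
    [-0.05,0.02,-0.22,0,235],
    [0,0,-0.22,0,235],
  ],
)

```text
t: 40.27
tcp_pos: [0.5787, -0.0587, 0.1101]
tool_rot: [0.988, -0.155, -0.003, 0.021]
force: [-5.6, 2.1, 17.3]
finger_gap: 0.382
```

Run:
```python
from pm import *
run();print(sense()["ft_torque"])
e=snapshot("side");f=snapshot("scene")
cv2.imwrite("pics/w22.png",np.hstack([cv2.resize(f["img"][130:260,190:290,::-1],(400,520)),cv2.resize(e["img"][140:270,205:305,::-1],(400,520))]))
```

```text
(array([ 0.5787, -0.0587,  0.1101]), array([-0.0115, -0.0406, -0.9991]), np.float64(-107.87775143365594), 0.3819229115472941) [-5.5712  2.0728 17.3183]
scene 668 belly axis [ 0.5799 -0.0584] rms 0.0016796599330419707
side 520 belly axis [ 0.5829 -0.0589] rms 0.002372219279523404
wrist 8174 belly axis [ 0.5799 -0.0594] rms 0.000763554477828802
  ring 85 (array([ 0.5685, -0.0563]), np.float64(0.06740676863900763)) 0.07749840189496396
[ 0.1359  0.6297 -0.0315]
```

View pics/w22.png

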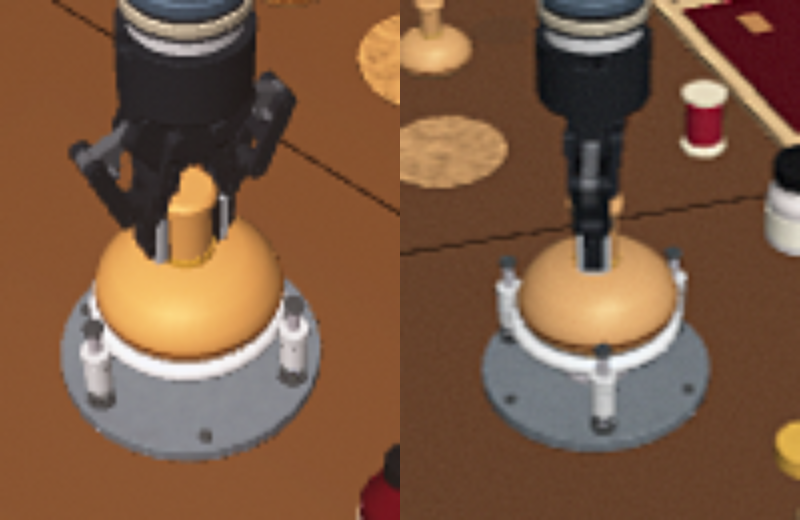

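The ring is down about 11.5 mm and the presser is held at 17 N. Now checking its uprightness from the lip against the belly.

Run:
```python
from pm import *
s=sense();t=s["tcp_pos"]
for n in ("wrist","scene","side"):
    d=snapshot(n);W=cloud(d);hsv=cv2.cvtColor(d["img"],cv2.COLOR_RGB2HSV).astype(int)
    wood=(hsv[...,0]>8)&(hsv[...,0]<25)&(hsv[...,1]>60)&(hsv[...,2]>110)
    xy=np.hypot(W[...,0]-t[0],W[...,1]-t[1])
    k=wood&(xy<.03)&(W[...,2]>t[2]+.044);P=W[k]
    if len(P)>10:
        print(n,"lip",len(P),P.mean(0),cv2.minEnclosingCircle(P[:,:2].astype(np.float32)))
        Q=P[P[:,2]>np.percentile(P[:,2],30)]; A=np.c_[Q[:,:2],np.ones(len(Q))]; c=np.linalg.lstsq(A,Q[:,2],rcond=None)[0]; print("   top plane slope",c[:2])
```

```text
wrist lip 6454 [ 0.583  -0.0593  0.1591] ((0.58057701587677, -0.058557718992233276), 0.020552081987261772)
   top plane slope [ 0.0471 -0.0316]
scene lip 125 [ 0.5859 -0.0606  0.175 ] ((0.578970730304718, -0.06467500329017639), 0.025008007884025574)
   top plane slope [-1.3204 -3.2638]
side lip 16 [ 0.5885 -0.0706  0.1592] ((0.5788125991821289, -0.06837623566389084), 0.02070440538227558)
   top plane slope [-0.018  -0.2718]
```

It's upright to about 0.01–0.05 rad. Holding the push.

Request:
jog_arm(
  motion=[
    [0,0,-0.21,0,235],
    [0,0,-0.21,0,235],
    [0,0,-0.21,0,235],
    [0,0,-0.21,0,235],
    [0,0,-0.21,0,235],
    [0,0,-0.21,0,235],
  ],
)

```text
t: 41.17
tcp_pos: [0.582, -0.0597, 0.1106]
tool_rot: [0.988, -0.155, 0.004, 0.023]
force: [-7.1, 2.1, 16.1]
finger_gap: 0.386
```

Run:
```python
from pm import *
run();print(sense()["ft_torque"])
```

```text
(array([ 0.582 , -0.0597,  0.1106]), array([ 0.0013, -0.046 , -0.9989]), np.float64(-107.843872464068), 0.38595850735000137) [-7.1453  2.1141 16.0615]
scene 704 belly axis [ 0.5797 -0.0585] rms 0.0017575831309355474
side 511 belly axis [ 0.5829 -0.0593] rms 0.0021068089173543005
wrist 8700 belly axis [ 0.5796 -0.0593] rms 0.0009700746068417357
  ring 73 (array([ 0.5837, -0.0962]), np.float64(0.03217986813631334)) 0.07693050824418449
[ 0.1647  0.7964 -0.0121]
```

The neck is creeping toward +x; countering that while holding the push.

Request:
jog_arm(
  motion=[
    [-0.15,0.03,-0.22,0,235],
    [-0.15,0.03,-0.22,0,235],
    [-0.15,0.03,-0.22,0,235],
    [-0.1,0.02,-0.22,0,235],
  ],
)

```text
t: 41.65
tcp_pos: [0.5794, -0.059, 0.1105]
tool_rot: [0.988, -0.155, 0.01, 0.023]
force: [-5.0, 2.1, 16.0]
finger_gap: 0.381
```

Run:
```python
from pm import *
s=sense();print(tilt(),s["force"],s["ft_torque"])
```

```text
(array([ 0.5794, -0.059 ,  0.1105]), array([ 0.0118, -0.0492, -0.9987]), np.float64(-107.8573912701838), 0.3807417062239804) [-5.0496  2.0742 16.036 ] [ 0.1932  0.6425 -0.0689]
```

Request:
jog_arm(
  motion=[
    [-0.07,0.02,-0.22,0,235],
    [-0.07,0.02,-0.22,0,235],
    [-0.07,0.02,-0.22,0,235],
    [-0.07,0.02,-0.22,0,235],
    [-0.07,0.02,-0.22,0,235],
    [-0.07,0.02,-0.22,0,235],
    [-0.07,0.02,-0.22,0,235],
    [-0.07,0.02,-0.22,0,235],
  ],
)

```text
t: 42.32
tcp_pos: [0.5802, -0.0593, 0.1104]
tool_rot: [0.987, -0.155, 0.022, 0.026]
force: [-5.9, 1.5, 15.7]
finger_gap: 0.385
```

Run:
```python
from pm import *
s=sense();print(tilt(),s["force"],s["ft_torque"])
```

```text
(array([ 0.5802, -0.0593,  0.1104]), array([ 0.035 , -0.0576, -0.9977]), np.float64(-107.8874498105073), 0.3853974509074358) [-5.9018  1.53   15.734 ] [ 0.179   0.7334 -0.0837]
```

Request:
jog_arm(
  motion=[
    [-0.1,0.02,-0.23,0,235],
    [-0.1,0.02,-0.23,0,235],
    [-0.1,0.02,-0.23,0,235],
    [-0.08,0.02,-0.23,0,235],
    [-0.08,0.02,-0.23,0,235],
    [-0.08,0.02,-0.23,0,235],
  ],
)

```text
t: 42.82
tcp_pos: [0.5803, -0.0593, 0.1102]
tool_rot: [0.987, -0.155, 0.032, 0.027]
force: [-6.6, 1.7, 17.2]
finger_gap: 0.386
```

Run:
```python
from pm import *
run();s=sense();print(s["ft_torque"]);t=s["tcp_pos"]
d=snapshot("wrist");W=cloud(d);hsv=cv2.cvtColor(d["img"],cv2.COLOR_RGB2HSV).astype(int)
wood=(hsv[...,0]>8)&(hsv[...,0]<25)&(hsv[...,1]>60)&(hsv[...,2]>110)
xy=np.hypot(W[...,0]-t[0],W[...,1]-t[1])
k=wood&(xy<.03)&(W[...,2]>t[2]+.044)&(W[...,2]<t[2]+.06);P=W[k]
print("lip",len(P),P.mean(0),cv2.minEnclosingCircle(P[:,:2].astype(np.float32)))
e=snapshot("side");f=snapshot("scene")
cv2.imwrite("pics/w23.png",np.hstack([cv2.resize(f["img"][130:260,190:290,::-1],(400,520)),cv2.resize(e["img"][140:270,205:305,::-1],(400,520))]))
```

```text
(array([ 0.5803, -0.0593,  0.1102]), array([ 0.0543, -0.0637, -0.9965]), np.float64(-107.926633908589), 0.38620491027633785) [-6.5758  1.6629 17.2061]
scene 659 belly axis [ 0.5798 -0.0585] rms 0.0016926116357645427
side 517 belly axis [ 0.5829 -0.059 ] rms 0.0022077731379361552
wrist 7714 belly axis [ 0.58   -0.0594] rms 0.001032399571322117
[ 0.1905  0.6185 -0.0632]
lip 6524 [ 0.5811 -0.0587  0.1585] ((0.5774718523025513, -0.05774197727441788), 0.019460348412394524)
```

View pics/w23.png

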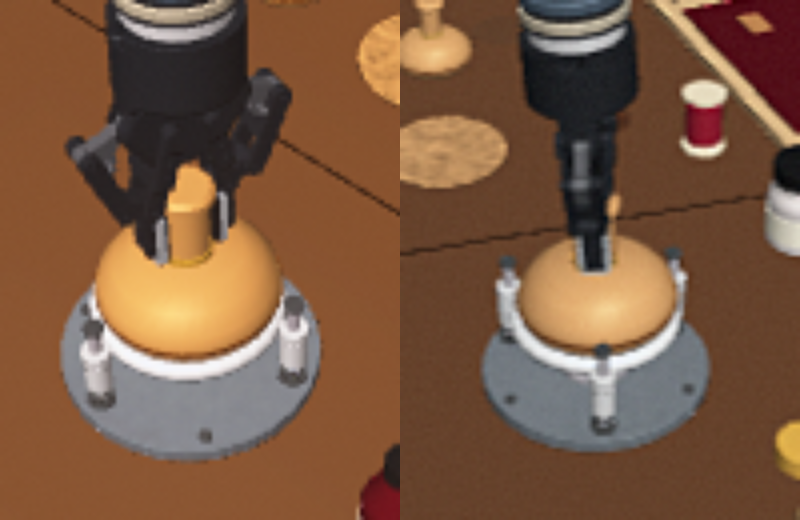

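Checks agree. The push is steady at 16–17 N, which puts about 8 N on the stone. The ring is down about 11.4 mm and the presser leans about 0.04 rad. It has been held for over 2.5 s, so I'm handing in.

Run:
```python
from station import *
print(sign_off());s=sense();print(s["t"],s["tcp_pos"],s["force"])
```

```text
the job is handed in; nothing more can be done
None
the job is handed in; nothing more can be done
```

I placed the turquoise stone dome up in the brass cup, then seated the largest presser in the sprung ring and pressed it onto the stone. I handed the job in with it still held down, and the hand-in gave no verdict.

**Last checks, about 43 s on the clock:**
- **Hold:** the presser had been pressed for about 2.7 s, against the 2 s needed.
- **Push:** 16–17 N on the wrist. I estimate that puts about 8 N on the stone, well under the 45 N limit. The estimate comes from the spring figures; I had no direct reading.
- **Ring:** down about 11.4 mm, worked out from how far the tool had moved past first contact.
- **Presser:** within about 2 mm of the cup's axis and leaning about 0.04 rad, from wrist-camera fits good to roughly 2 mm.
- **Stone:** centred within about 1 mm of the cup when released. After that the presser hid it, so I could not look at it again.
- **Other objects:** nothing in the later pictures looked shifted, but I did not measure their positions again.

**What did not go smoothly:**
- **Tilt:** the tool tilted a little more with each move, up to 0.146 rad at worst. Turning the wrist, swinging the arm and gripping a jig post did not cure it. Pressing closed fingertips on bare bench brought it down to about 0.05 rad.
- **Forces above plan:** an earlier try with open fingertips on the bench briefly reached 43 N. The 40 N limit covers the arm and gripper body, and I assumed it does not count the fingers. I also squeezed a jig post's cap at up to 120 N.
- **Drift while pressing:** the tool's tilt grew to about 0.08 rad during the hold, and a side force of 5–7 N remained. The presser stayed nearly upright in the ring.

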